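Jack up the hinged set-up plate and hold it

TASK

The hinged set-up plate has to be held up for a colleague to slip a shim in: first clear the loose parts off it, the two push-in fittings into the green bin and the aluminium block into the orange bin. Then set the blue lever jack upright on the table with its saddle centred under the plate's marked lift tab, pump the handle once all the way down and let it come right up again with the plate back down. Finally press the handle all the way down again and finish while still holding it down, so that the jack alone keeps the plate raised; leave the oil bottle, the grease pot and the tape roll where they are.

Things in the scene. Friction and masses are not known exactly. Their poses are not given: they have to be found in the camera images.
- fixture: Low aluminium frame fixed to the table; it carries the hinged plate. Origin on the table straight below the lift pad. The plate lies to its -y side: the frame's feet and rails span x -75..75 and y -240..-60 mm, so the space from y = -60 mm outwards under the tab is free. The tab points to +y.
- plate (a joint): Tilt of the hinged aluminium plate, rad; 0 lying flat on the frame, grows as the tab end rises (up to 0.5). It is hinged along the frame's x at y = -230 mm. The plate (150 x 185 x 8 mm, from y = -225 to -40) and its tab (50 mm wide, reaching to y = +22 mm) lie flat with underside 57 mm and top 65 mm above the table. It weighs about 1.3 kg and falls back when not held; a fully pumped jack lifts it to about 0.1 rad.
- lift_pad (a point): Centre of the underside of the black rubber lift pad (34 mm across) under the tab, 54 mm above the table with the plate flat. A yellow disc with a red dot on top of the tab marks the same point.
- plate_centre (a point): Middle of the plate's top face, 125 mm from the lift pad along the fixture's -y, 65 mm above the table with the plate flat.
- jack: Loose blue lever jack, about 0.65 kg. Origin on the table below the pivot of its lever; +x points to the saddle end, z up. Base plate 10 mm thick, 60 mm wide, from x = -110 to +85 mm. Two blue upright cheeks round the pivot, 44 mm wide over all in y, 44 mm long in x (-22..22), up to 74 mm above the table: lift the jack by them from above (it balances there). The pivot lies 62 mm above the table.
- jack_handle (a joint): Lever of the jack, rad: 0 handle up (a spring of 2 to 4 N at the grip returns it), 0.5 fully down at its stop. Saddle and handle are one rigid lever on the pivot: pressing the handle down raises the saddle. With the plate on it about 5 to 8 N at the grip hold it down. The saddle rises from about 46 mm (0) to 78 mm (0.5) above the table.
- saddle (a point): Centre of the top of the round steel saddle (28 mm across), 65 mm from the pivot along the jack's +x (63 mm with the handle fully up or down, 65 mm half way); 46 mm above the table with the handle up, so it passes under the pad with 4 mm or more to spare.
- handle_grip (a point): Centre of the top face of the black rubber handle grip (60 mm long, 30 wide, 16 thick), to press from above. The grip's middle is 125 mm from the pivot along the jack's -x, this point 8 mm above it square to the handle. The handle slopes up from the pivot by 0.40 rad at joint 0 and down by 0.10 rad at joint 0.5, so this point sinks from about 118 to 57 mm above the table.
- fitting_a: Brass, black and blue push-in fitting, 12 x 30 x 14 mm, lying on the plate with its length along its y (y -14..16 mm); origin in its underside. 20 g. Belongs in the green bin.
- fitting_b: Second push-in fitting, same as fitting_a. Belongs in the green bin.
- block: Aluminium test block with a red seal in its top, 44 (x) x 50 (y) x 18 mm, origin at the centre of its underside; lies on the plate. 0.1 kg. Belongs in the orange bin.
- green_bin: Low green open bin fixed to the table, for the fittings: 90 (x) x 120 (y) x 24 mm outside, walls and floor 3 mm; origin under its centre.
- orange_bin: Low orange open bin fixed to the table, for the block: same size as the green one; origin under its centre.
- oil_bottle: Bystander: cream oil bottle with red nozzle, 41 mm across, 125 high; origin at the centre of its underside.
- grease_pot: Bystander: small red grease pot with grey screw lid, 39 mm across, 32 high; origin under its centre.
- white_tape: Bystander: white tape roll, 53 mm across, 14 high, lying flat; origin under its centre.

How it is judged:
On the way, in this order (a step that is already met when the one before it is completed fails the run):
1. both fittings lie in the green bin and the block in the orange bin, let go (x of fitting_a in the frame of green_bin between -0.043 and 0.043 m and y of fitting_a in the frame of green_bin between -0.058 and 0.058 m and z of each of fitting_a, fitting_b in the frame of green_bin below 0.025 m and x of fitting_b in the frame of green_bin between -0.043 and 0.043 m and y of fitting_b in the frame of green_bin between -0.058 and 0.058 m and x of block in the frame of orange_bin between -0.043 and 0.043 m and y of block in the frame of orange_bin between -0.058 and 0.058 m and z of block in the frame of orange_bin below 0.025 m and contact force between the fingers and fitting_a below 0.1 N and contact force between the fingers and fitting_b below 0.1 N and contact force between the fingers and block below 0.1 N), for 0.2 s.
2. the jack stands flat on the table with its saddle centred under the lift pad (within 16 mm), its handle up (horizontal distance between saddle and lift_pad below 0.016 m and height (world z) of jack below 0.005 m and angle between jack's own z axis and vertical below 0.05 rad and value of joint jack_handle below 0.1 rad), for 0.2 s.
3. first stroke: the handle is down (over 0.40 rad) and the jack alone has raised the plate (over 0.07 rad) (value of joint jack_handle above 0.4 rad and value of joint plate above 0.07 rad and horizontal distance between saddle and lift_pad below 0.016 m and contact force between jack and fixture above 1.5 N and contact force between each of the fingers, the arm and fixture below 0.3 N), for 0.1 s.
4. handle back up (under 0.08 rad) and plate back down (under 0.015 rad) (value of joint jack_handle below 0.08 rad and value of joint plate below 0.015 rad), for 0.1 s.
At the end, for the whole second after the job is handed in: Parts in their bins, let go; jack flat on the table, saddle within 16 mm of the pad centre and carrying it; fingers hold the handle down (over 1 N, beyond 0.40 rad); plate steady above 0.07 rad, not touched by the robot (all of step 1 and all of step 3 and contact force between the fingers and jack above 1 N and velocity of joint each of plate, jack_handle below 0.05 rad/s and velocity of joint jack_handle above -0.05 rad/s and angle between jack's own z axis and vertical below 0.05 rad and height (world z) of jack below 0.005 m); the arm keeps its last pose, push and grip.
It fails at once if a bystander (oil bottle, grease pot or tape roll) is moved more than 30 mm (distance of any of oil_bottle, grease_pot, white_tape from where it was at the start of the episode above 0.03 m).
It fails at once if the plate is raised (over 0.03 rad) while a part still lies on it (value of joint plate above 0.03 rad and ((horizontal distance between fitting_a and plate_centre below 0.1 m and height (world z) of fitting_a between 0.05 and 0.1 m) or (horizontal distance between fitting_b and plate_centre below 0.1 m and height (world z) of fitting_b between 0.05 and 0.1 m) or (horizontal distance between block and plate_centre below 0.1 m and height (world z) of block between 0.05 and 0.1 m))).
It also fails if it takes over 72 s, if anything falls off the work surface, if the arm or the gripper's body presses on something with over 40 N, if the wrist force passes 120 N, or if a joint passes its speed limit or range.

ROBOT

A 6-joint arm with a two-finger parallel gripper is mounted at the origin on a cart in front of the work surface, level with it; the furniture and walls round the work are solid. World frame = base frame: x ahead of the robot, y to its left, z up, the work surface at z = 0. Lengths are in m, angles in rad, forces in N, time in s.
With the tool pointing down it reaches from about 0.25 to 0.775 m from the base axis. Payload 4 kg.
Tool frame: the origin (TCP) lies between the finger pads; the fingertips stand 11 mm ahead of it and the grasp point (between the pads) lies 8 mm behind it; z points along the fingers, y is the direction in which the jaws open and shut (so a half turn about z gives the same grasp; the last joint's range is limited). The gripper opens to 94 mm and grips with 3 to 60 N. Pads are 16 mm wide; open, the fingers measure 119 mm over their backs; the gripper's body (75 mm by 177 mm) begins 78 mm behind the grasp point.
Start: joints at [1.08, 0.087, 1.371, -0, 1.684, -0.103], TCP at [0.208, 0.509, 0.217] pointing down, gripper open.
Joint ranges: [-3.1, 3.1], [-0.76, 2.03], [0.27, 2.55], [-1.08, 4.22], [0.17, 2.65], [-2.57, 2.57]. Speed limits (rad/s): [2.79, 2.79, 3.14, 3.14, 3.14, 3.14].

INTERFACE

Orientations are given as [roll, pitch, yaw] about the fixed x, y, z axes, in that order (R = Rz(yaw) Ry(pitch) Rx(roll)).
In Python, from bench import get_obs, cams, ticket gives the robot as it stands. The module is installed in compiled form; this text tells all that it offers.
- The arm moves only by the shell command python3 -m crank 'ROWS'. ROWS is JSON, a list of rows, each an object of numbers: "tx", "ty", "tz": the shift along the tool's x, y, z in cm; "twist": the turn about the tool's z in degrees; "grip": the opening, from 0 (shut) to 1 (fully open). In form: [{"tx": .., "ty": .., "tz": .., "twist": .., "grip": ..}, ...]. A call has 1 to 12 rows; each row shifts and turns the commanded pose from where the row before left it, along the tool's axes as they then stand; what a row does not reach is not made up. A row lasts 1/8 s, in which the tool goes at most 62.5 mm and 10.7 degrees, less where a joint would pass 70% of its speed; a pose out of reach is approached as far as the arm can. A call is refused whole if a number of a shift passes 6.25 or a number of a turn 10.7, either way. A call with a gripper value outside its range is refused whole. The fingers move at their own pace and stop on an object; the grip force is fixed at half the most. Time passes only in rows, so rows that do not move let the fingers close. It gives the time, the measured TCP pose, the force and the opening at its end, in the units of the state.
- get_obs(): the state, without advancing time (a new reading comes with each control period).
- cams.snapshot(name): name is "scene" or "side" or "wrist"; returns a dict with "frame" (480x640x3 uint8, red, green, blue), "intrinsics" (3x3 intrinsics, pixels), "R" (3x3) and "t" (3): a world point X has camera coordinates R X + t; the wrist camera has in their place "hand_eye" (4x4, takes a point from camera to tool coordinates, whose origin is the TCP and whose axes are the flange's). Camera axes: x right, y down, z forward; pixel columns grow to the right and rows downward; lengths in m; the calibration is good to about 2 mm. A picture is of the moment at which its call begins: read the wrist's pose just before it. There is no depth.
- ticket.close_job(): hands the job in, once; it reports no verdict.
Trained networks look in a picture, given as the dict that the camera call returned (one of the last four; its "shot" number tells which), for a name from the list of things; names that differ only in an ending like _2 or _b are one class to them, and where a whole thing is asked for, a point or a joint stands for the part that bears it (a point fixed in the world has none). Each returns a list of dicts, best first, with "conf" (0 to 1); they miss things now and then, are a little off and sometimes report something else, mostly with a low value. They report only what shows in the picture. A call takes as long as a camera call.
- cams.outline_of(picture, query): "region" (480x640 bool, what is visible of it) and "centre" ([column, row] in pixels, amid what is visible of it).
The state is a dict: "time": time; "joint_positions": joint angles; "qvel": joint speeds; "joint_torque": joint torques, N m; "tool_pos": TCP position; "ee_rot": TCP orientation; "wrist_force": force on the tool from outside, world axes, zero at the start; "wrist_torque": the same for the moment, N m; "width": finger opening in m.
Only numpy, scipy, OpenCV 4.12 (cv2) and the standard library are available. Lean on these libraries where they do the work, as an engineer would, in place of code of your own. Each camera call takes 0.05 s, during which the arm holds its last target.

## Working session

There is one attempt and no reset: what is moved stays moved. The work goes in short steps, Python scripts to look and compute and a shell command to move; the robot and the scene stay as the last step left them, time stands still between calls to the robot, and variables do not carry over. Pictures are saved under pics/ and viewed, and the job is handed in when it is done.

```bash
ls; mkdir -p pics; cat > h.py <<'E'
import numpy as np, cv2
from bench import get_obs, cams, ticket
def save(p,name): cv2.imwrite('pics/'+name,p['frame'][:,:,::-1])
E
python3 - <<'E'
from h import *
o=get_obs(); print({k:np.round(v,3) for k,v in o.items()})
for n in ['scene','side','wrist']:
    p=cams.snapshot(n); save(p,n+'0.png')
    print(n,[ (k,np.round(p[k],3).tolist()) for k in p if k!='frame'])
E
```

```text
pics
{'time': np.float64(0.0), 'joint_positions': array([ 1.08 ,  0.088,  1.372, -0.   ,  1.684, -0.103]), 'qvel': array([-0.   ,  0.001,  0.   ,  0.001, -0.001,  0.001]), 'joint_torque': array([ 0.0000e+00, -3.4019e+01, -3.0243e+01,  7.2000e-02,  3.3000e-02,
       -0.0000e+00]), 'tool_pos': array([0.208, 0.509, 0.215]), 'ee_rot': array([-3.139, -0.   ,  2.754]), 'wrist_force': array([ 0.739,  0.373, -0.472]), 'wrist_torque': array([0.004, 0.009, 0.027]), 'width': np.float64(0.094)}
scene [('intrinsics', [[618.657, 0.0, 309.183], [0.0, 618.657, 248.665], [0.0, 0.0, 1.0]]), ('R', [[-0.565, -0.825, 0.026], [-0.418, 0.259, -0.871], [0.712, -0.502, -0.491]]), ('t', [0.319, 0.292, 0.84]), ('shot', 1)]
side [('intrinsics', [[487.087, 0.0, 323.298], [0.0, 487.087, 239.029], [0.0, 0.0, 1.0]]), ('R', [[-0.986, -0.164, -0.013], [-0.055, 0.408, -0.911], [0.154, -0.898, -0.412]]), ('t', [0.51, 0.115, 1.121]), ('shot', 2)]
wrist [('intrinsics', [[375.861, 0.0, 317.218], [0.0, 375.861, 236.069], [0.0, 0.0, 1.0]]), ('hand_eye', [[-0.0, -0.963, -0.268, 0.078], [1.0, -0.0, -0.0, 0.0], [0.0, -0.268, 0.963, -0.168], [0.0, 0.0, 0.0, 1.0]]), ('shot', 3)]
```

View pics/scene0.png

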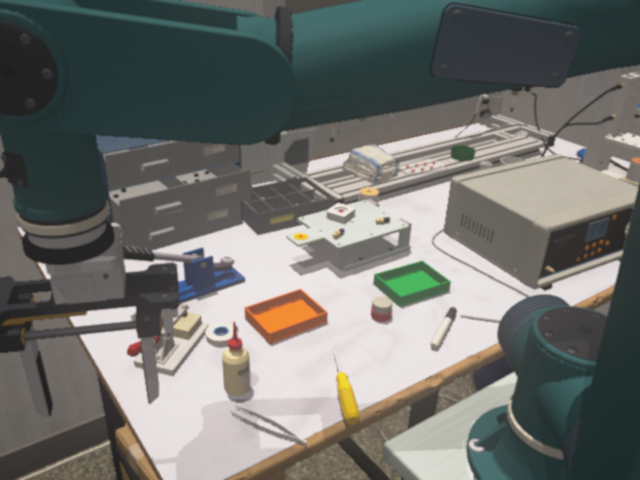

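View pics/side0.png

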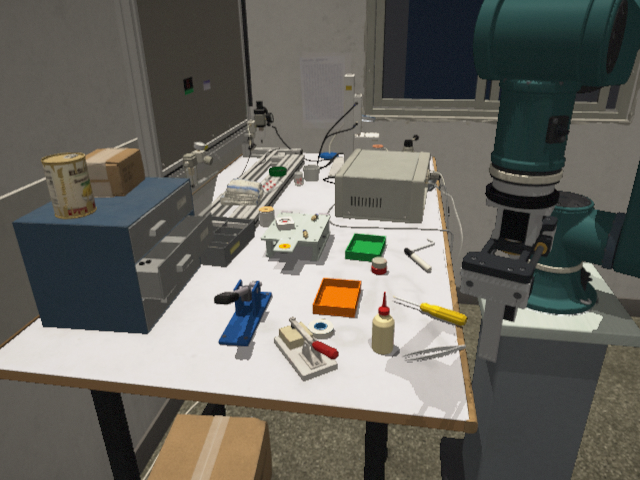

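View pics/wrist0.png

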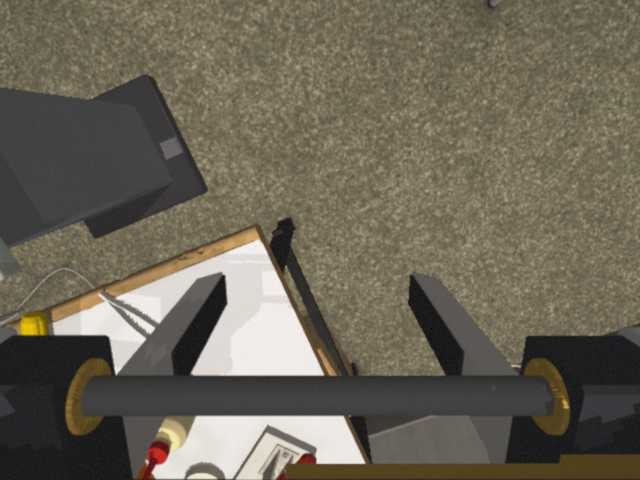

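The scene view shows the fixture near (350,235), the jack at (205,275), the orange bin at (287,315) and the green bin at (412,283). In the side view they are at (297,232), (246,312), (338,297) and (366,247), and the bottle is at (383,333). Next I'll get network outlines from both views.

```bash
cat >> h.py <<'E'
def Pm(p):
    if 'R' in p: return p['intrinsics'],np.array(p['R']),np.array(p['t'])
    from scipy.spatial.transform import Rotation as Ro
    o=p['obs']; T=np.eye(4); T[:3,:3]=Ro.from_euler('xyz',o['ee_rot']).as_matrix(); T[:3,3]=o['tool_pos']
    M=np.linalg.inv(T@np.array(p['hand_eye'])); return p['intrinsics'],M[:3,:3],M[:3,3]
def wrist():
    o=get_obs(); p=cams.snapshot('wrist'); p['obs']=o; return p
def proj(p,X):
    K,R,t=Pm(p); c=np.atleast_2d(X)@R.T+t; u=c@np.array(K).T; return u[:,:2]/u[:,2:]
def onz(p,uv,z):
    K,R,t=Pm(p); d=R.T@np.linalg.inv(K)@np.array([uv[0],uv[1],1.]); C=-R.T@t; return C+d*(z-C[2])/d[2]
def tri(ps,uvs):
    A=[];b=[]
    for p,uv in zip(ps,uvs):
        K,R,t=Pm(p); d=R.T@np.linalg.inv(K)@np.array([uv[0],uv[1],1.]); d/=np.linalg.norm(d); C=-R.T@t
        M=np.eye(3)-np.outer(d,d); A.append(M); b.append(M@C)
    X=np.linalg.lstsq(np.vstack(A),np.hstack(b),rcond=None)[0]
    return X,[np.round(proj(p,X)[0]-uv,1) for p,uv in zip(ps,uvs)]
def out(p,q,n=3,c=0.3):
    r=[d for d in cams.outline_of(p,q) if d['conf']>c][:n]; return r
E
python3 - <<'E'
from h import *
ps={n:cams.snapshot(n) for n in ['scene','side']}
for q in ['fixture','lift_pad','jack','jack_handle','saddle','handle_grip','fitting_a','block','green_bin','orange_bin','oil_bottle','grease_pot','white_tape']:
    for n,p in ps.items():
        for d in out(p,q): 
            m=d['region']; ys,xs=np.where(m)
            print(q,n,round(d['conf'],2),np.round(d['centre'],1),m.sum(),xs.min(),xs.max(),ys.min(),ys.max())
for n,(x,y,w,h) in {'scene':(130,180,320,180),'side':(200,190,220,190)}.items():
    f=ps[n]['frame'][y:y+h,x:x+w,::-1]; cv2.imwrite(f'pics/{n}z.png',cv2.resize(f,None,fx=2.5 if n=='scene' else 3,fy=2.5 if n=='scene' else 3,interpolation=cv2.INTER_CUBIC))
E
```

```text
fixture scene 0.74 [164.4 257.5] 978 123 234 246 270
fixture scene 0.68 [287.2 315.2] 2877 245 327 289 343
lift_pad scene 0.9 [351.2 229.5] 3037 286 411 200 249
lift_pad scene 0.48 [287.1 315.4] 2830 245 327 289 342
lift_pad side 0.74 [241.2 310.1] 2158 214 270 281 346
lift_pad side 0.7 [377.8 266.4] 217 372 386 258 274
lift_pad side 0.59 [295.9 232.9] 1607 262 329 211 253
jack scene 0.78 [193.8 268.2] 2662 123 243 247 301
jack scene 0.72 [169.4 258.8] 1016 122 234 246 271
jack scene 0.58 [238.  366.5] 1419 222 250 322 395
jack side 0.89 [242.6 310.4] 2263 214 271 280 347
jack side 0.42 [364.1 247.1] 912 345 385 234 261
jack_handle scene 0.6 [162.6 256.7] 863 123 233 247 271
jack_handle side 0.72 [238.9 309.7] 2166 214 270 280 347
jack_handle side 0.58 [235.6 295. ] 491 214 254 282 305
jack_handle side 0.38 [380.  265.5] 268 372 387 257 275
saddle scene 0.81 [163.9 257.1] 988 123 233 246 271
saddle side 0.56 [234.5 295.4] 464 214 254 282 304
handle_grip scene 0.88 [167.7 257.4] 953 123 234 247 271
handle_grip side 0.62 [238.5 297.2] 509 214 261 281 304
handle_grip side 0.48 [289.2 22
[... 424 characters left out ...]
.  265.6] 2820 123 245 246 301
green_bin side 0.96 [365.4 248.6] 858 346 385 235 261
orange_bin scene 0.74 [161.9 253.5] 890 123 232 246 270
orange_bin scene 0.59 [288.2 315.1] 2925 245 327 288 343
orange_bin scene 0.34 [358.3 230.3] 4274 286 411 199 270
orange_bin side 0.94 [336.1 298.9] 1562 313 360 278 317
oil_bottle scene 0.62 [234.3 367.3] 1424 222 250 322 395
oil_bottle side 0.87 [385.6 334.6] 977 371 394 293 354
oil_bottle side 0.66 [335.4 297.5] 1581 313 360 278 317
grease_pot scene 0.89 [383.  307.6] 470 371 392 296 321
grease_pot side 0.48 [377.9 266.9] 267 371 387 257 275
white_tape scene 0.61 [219.1 332. ] 527 206 232 322 345
white_tape side 0.92 [321.3 326.2] 424 308 333 319 339
```

View pics/scenez.png

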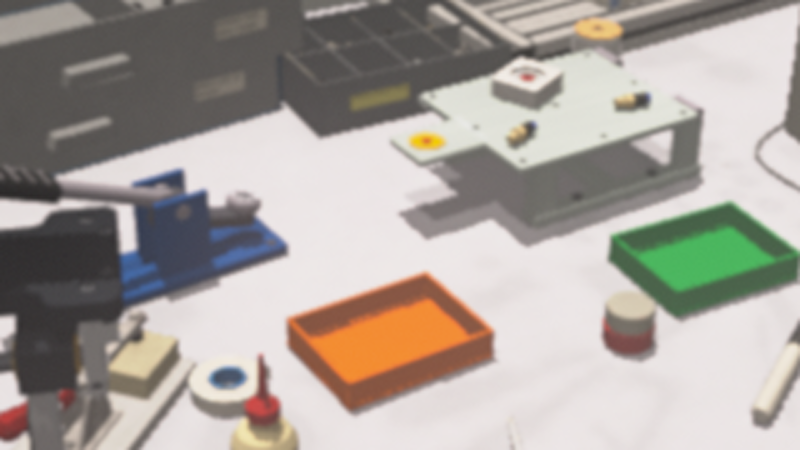

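View pics/sidez.png

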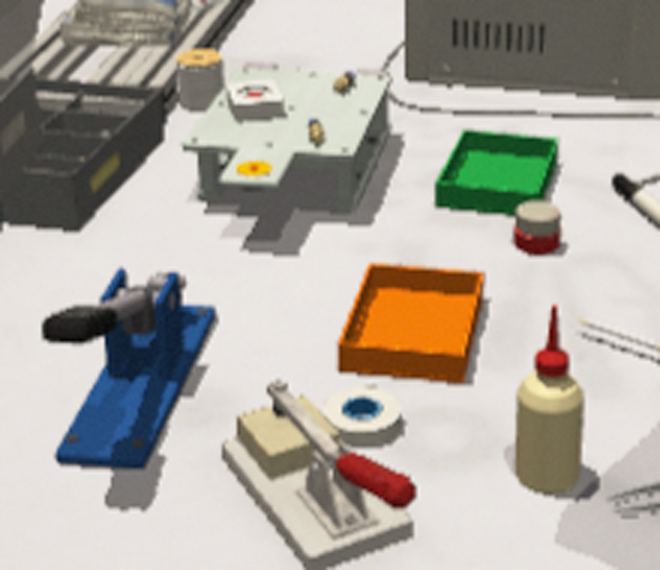

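```bash
python3 - <<'E'
from h import *
a=cams.snapshot('scene');b=cams.snapshot('side')
S=lambda x,y:(x/2.5+130,y/2.5+180)
D=lambda x,y:(x/3+200,y/3+190)
for n,s,d in [('disc',S(427,142),D(255,169)),('fitA',S(520,132),D(316,131)),('fitB',S(632,101),D(344,82)),('seal',S(527,77),D(254,92)),('plate front right corner',S(522,167),D(338,158)),('plate far R',S(700,108),D(390,73)),('plate farL',S(597,53),D(232,66)),
 ('orange',(287.5,315.3),(336.5,298)),('green',(411,284),(365.5,248)),('jack base far corner',S(287,245),D(215,310)),('cheek top inner',S(207,192),D(178,275))]:
    X,e=tri([a,b],[s,d]); print(n,np.round(X,3),e)
for n,d in [('nearL',D(60,458)),('nearR',D(141,464)),('farR',D(215,310))]: print(n,onz(b,d,0.01))
for n,d in [('og',D(412,322)),('gr',D(497,172))]: print(n,onz(b,d,0.01))
for n,d in [('og',(288,316)),('gr',(411,286))]: print(n,onz(a,d,0.01))
for n,q in [('bottle',(235,390)),('pot',(381,318)),('tape',(219,338))]: print(n,onz(a,q,0))
E
```

```text
disc [ 0.614 -0.011  0.064] [array([-0. ,  0.2]), array([-0.1, -0.2])]
fitA [ 0.575 -0.076  0.073] [array([-0. ,  0.3]), array([-0.1, -0.2])]
fitB [ 0.572 -0.192  0.072] [array([-0. ,  0.2]), array([-0. , -0.1])]
seal [ 0.643 -0.133  0.081] [array([ 0. , -0.2]), array([0.1, 0.2])]
plate front right corner [ 0.554 -0.063  0.054] [array([-0. ,  0.2]), array([-0.1, -0.2])]
plate far R [ 0.537 -0.237  0.067] [array([-0.1,  1. ]), array([-0.2, -0.7])]
plate farL [ 0.695 -0.256  0.054] [array([ 0.1, -0.9]), array([0.2, 0.7])]
orange [0.469 0.113 0.005] [array([-0.1,  0.7]), array([-0.2, -0.6])]
green [ 0.426 -0.147  0.008] [array([-0.,  0.]), array([-0., -0.])]
jack base far corner [0.617 0.118 0.007] [array([-0.1,  0.5]), array([-0.1, -0.5])]
cheek top inner [0.623 0.181 0.072] [array([-0.1,  0.5]), array([-0.1, -0.4])]
nearL [0.66474427 0.31849608 0.01      ]
nearR [0.61143191 0.31699003 0.01      ]
farR [0.61421874 0.12515212 0.01      ]
og [0.4651512  0.12128878 0.01      ]
gr [ 0.42516282 -0.1461146   0.01      ]
og [0.4618326 0.11646   0.01     ]
gr [ 0.41780811 -0.13914425  0.01      ]
bottle [0.35386838 0.2822382  0.        ]
pot [ 0.37799053 -0.03056774  0.        ]
tape [0.48258069 0.24356577 0.        ]
```

```bash
cat >> h.py <<'E'
def plan(pos=None,yaw=None,n=None,vmax=6.0,start=None):
    """print rows to reach target tool pos/yaw (tool pointing down) from present reading"""
    o=get_obs(); p,y=(o['tool_pos'],o['ee_rot'][2]) if start is None else start
    p=np.array(p)
    pos=p if pos is None else np.array([p[i] if v is None else v for i,v in enumerate(pos)]); yaw=y if yaw is None else yaw
    dy=yaw-y; d=(pos-p)*100
    n=n or int(max(1,np.ceil(np.linalg.norm(d)/vmax),np.ceil(abs(np.degrees(dy))/10)))
    tw=round(-np.degrees(dy)/n,1); acc=np.zeros(3); L=[]
    for i in range(n):
        yi=y-np.radians(tw*i)
        w=d*(i+1)/n-acc
        x=np.array([np.cos(yi),np.sin(yi)]); yv=np.array([np.sin(yi),-np.cos(yi)])
        t=np.round([w[:2]@x,w[:2]@yv,-w[2]],2 if n<3 else 1 if i<n-1 else 2)
        acc=acc+np.r_[t[0]*x+t[1]*yv,-t[2]]
        L.append('{"tx":%g,"ty":%g,"tz":%g,"twist":%g}'%(*t,tw))
    print('from',np.round(p,4),round(y,4),'to',np.round(pos,4),round(yaw,4),'n',n); print(', '.join(L))
E
python3 - <<'E'
from h import *
plan((0.6,-0.05,0.27),1.52)
E
```

```text
from [0.208  0.5092 0.2165] 2.7537 to [ 0.6  -0.05  0.27] 1.52 n 12
{"tx":-4.8,"ty":-3.1,"tz":-0.4,"twist":5.9}, {"tx":-5.1,"ty":-2.5,"tz":-0.5,"twist":5.9}, {"tx":-5.3,"ty":-2.1,"tz":-0.4,"twist":5.9}, {"tx":-5.5,"ty":-1.5,"tz":-0.5,"twist":5.9}, {"tx":-5.6,"ty":-0.9,"tz":-0.4,"twist":5.9}, {"tx":-5.7,"ty":-0.3,"tz":-0.5,"twist":5.9}, {"tx":-5.7,"ty":0.3,"tz":-0.4,"twist":5.9}, {"tx":-5.6,"ty":0.8,"tz":-0.5,"twist":5.9}, {"tx":-5.5,"ty":1.4,"tz":-0.4,"twist":5.9}, {"tx":-5.3,"ty":2,"tz":-0.5,"twist":5.9}, {"tx":-5.1,"ty":2.5,"tz":-0.4,"twist":5.9}, {"tx":-4.85,"ty":3.06,"tz":-0.45,"twist":5.9}
```

```bash
python3 -m crank '[{"tx":-4.8,"ty":-3.1,"tz":-0.4,"twist":5.9}, {"tx":-5.1,"ty":-2.5,"tz":-0.5,"twist":5.9}, {"tx":-5.3,"ty":-2.1,"tz":-0.4,"twist":5.9}, {"tx":-5.5,"ty":-1.5,"tz":-0.5,"twist":5.9}, {"tx":-5.6,"ty":-0.9,"tz":-0.4,"twist":5.9}, {"tx":-5.7,"ty":-0.3,"tz":-0.5,"twist":5.9}, {"tx":-5.7,"ty":0.3,"tz":-0.4,"twist":5.9}, {"tx":-5.6,"ty":0.8,"tz":-0.5,"twist":5.9}, {"tx":-5.5,"ty":1.4,"tz":-0.4,"twist":5.9}, {"tx":-5.3,"ty":2,"tz":-0.5,"twist":5.9}, {"tx":-5.1,"ty":2.5,"tz":-0.4,"twist":5.9}, {"tx":-4.8,"ty":3.1,"tz":-0.4,"twist":5.9}]'; python3 - <<'E'
from h import *
o=get_obs(); print(o['time'],o['tool_pos'],o['ee_rot'],np.abs(o['qvel']).max())
p=wrist(); save(p,'w1.png'); print(get_obs()['tool_pos'])
p=wrist(); save(p,'w2.png'); print(p['obs']['tool_pos'],p['obs']['ee_rot'])
import pickle; pickle.dump(p,open('w2.pkl','wb'))
for q in ['fitting_a','block','lift_pad','plate','fixture']:
    for d in out(p,q): print(q,round(d['conf'],2),np.round(d['centre'],1),d['region'].sum())
E
```

```text
1.65 [0.20799556 0.50915394 0.21650144] [ 3.14153505e+00 -1.87466750e-05  2.75374639e+00] 0.0010297031045513752
[0.2079677  0.50919685 0.21652541]
[0.2079677  0.50919685 0.21652541] [ 3.14146547e+00 -1.29716008e-05  2.75383490e+00]invalid input at $[0]: expected keys tx, ty, tz, twist, grip
```

View pics/w2.png

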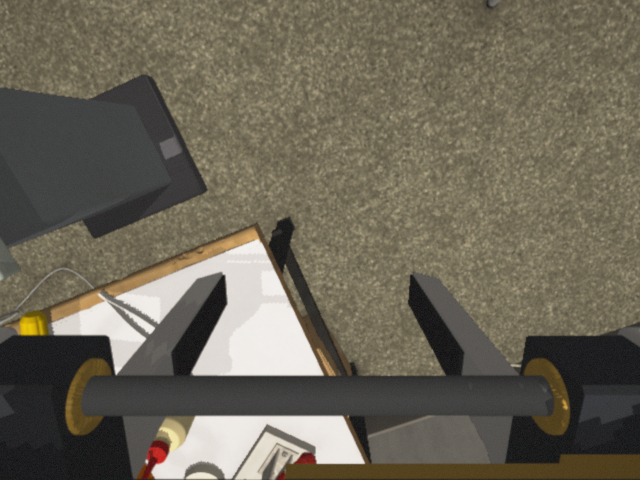

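The call was refused because each row also needs the grip key, so the picture is unchanged from the start. I'll resend it with grip.

```bash
sed -i 's/"twist":%g}/"twist":%g,"grip":G}/; s/(\*t,tw)/(*t,tw)/' h.py; python3 -m crank '[{"tx":-4.8,"ty":-3.1,"tz":-0.4,"twist":5.9,"grip":1}, {"tx":-5.1,"ty":-2.5,"tz":-0.5,"twist":5.9,"grip":1}, {"tx":-5.3,"ty":-2.1,"tz":-0.4,"twist":5.9,"grip":1}, {"tx":-5.5,"ty":-1.5,"tz":-0.5,"twist":5.9,"grip":1}, {"tx":-5.6,"ty":-0.9,"tz":-0.4,"twist":5.9,"grip":1}, {"tx":-5.7,"ty":-0.3,"tz":-0.5,"twist":5.9,"grip":1}, {"tx":-5.7,"ty":0.3,"tz":-0.4,"twist":5.9,"grip":1}, {"tx":-5.6,"ty":0.8,"tz":-0.5,"twist":5.9,"grip":1}, {"tx":-5.5,"ty":1.4,"tz":-0.4,"twist":5.9,"grip":1}, {"tx":-5.3,"ty":2,"tz":-0.5,"twist":5.9,"grip":1}, {"tx":-5.1,"ty":2.5,"tz":-0.4,"twist":5.9,"grip":1}, {"tx":-4.8,"ty":3.1,"tz":-0.4,"twist":5.9,"grip":1}]' && python3 - <<'E'
from h import *
o=get_obs(); print(o['time'],o['tool_pos'],o['ee_rot'],np.abs(o['qvel']).max())
p=wrist()
p=wrist(); save(p,'w3.png'); print(p['obs']['tool_pos'],p['obs']['ee_rot'])
import pickle; pickle.dump(p,open('w3.pkl','wb'))
for q in ['fitting_a','block','lift_pad','plate']:
    for d in out(p,q): print(q,round(d['conf'],2),np.round(d['centre'],1),d['region'].sum())
E
```

```text
time: 3.5
tool_pos: [0.6014, -0.0511, 0.2698]
ee_rot: [3.141, -0.0, 1.515]
wrist_force: [0.2, 0.5, -0.7]
width: 0.0941
3.5 [ 0.60136224 -0.05113681  0.26975726] [ 3.14100225e+00 -2.87420782e-04  1.51455973e+00] 0.8125290910360125
[ 0.60439405 -0.05762268  0.26794859] [3.13984347 0.00472841 1.50556214]
fitting_a 0.61 [291.3 232.1] 328
fitting_a 0.6 [296.6 335.2] 287
block 0.97 [361.4 280.3] 2227
lift_pad 0.7 [325.7 264.6] 23285
plate 0.69 [325.  262.4] 23344
```

View pics/w3.png

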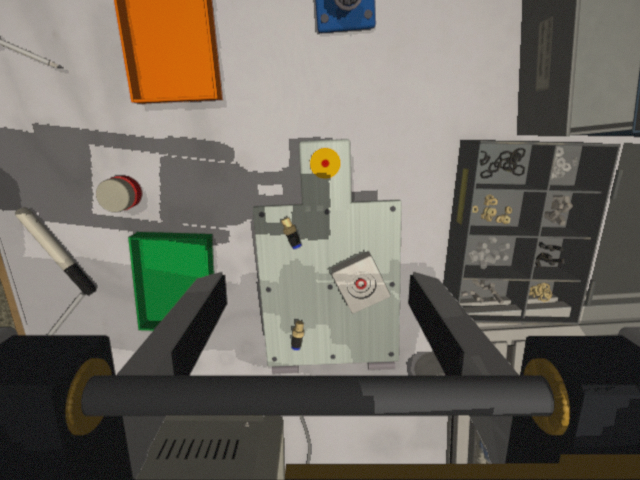

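The wrist view shows the disc at (325,163), fittings at (291,232) and (297,335), the block rotated at (361,281), the green bin at (172,280), the orange bin at (170,50) and the saddle end of the jack at (345,5). I'll let the arm settle, then measure.

```bash
python3 -m crank '[{"tx":0,"ty":0,"tz":0,"twist":0,"grip":1}]' && cat >> h.py <<'E'
def axis_of(p,m,z):
    """world minAreaRect of a mask assumed at height z: centre, long axis angle, sizes"""
    c=max(cv2.findContours(m.astype(np.uint8),0,cv2.CHAIN_APPROX_NONE)[0],key=len)[:,0,:]
    W=np.array([onz(p,u,z)[:2] for u in c])*1000
    (cx,cy),(w,h),a=cv2.minAreaRect(W.astype(np.float32))
    if w<h: a+=90; w,h=h,w
    return np.round([cx/1000,cy/1000],4),round(((a+90)%180)-90,1),(round(w,1),round(h,1))
E
python3 - <<'E'
from h import *
p=wrist(); save(p,'w4.png'); print(p['obs']['time'],p['obs']['tool_pos'],p['obs']['ee_rot'],np.abs(p['obs']['qvel']).max())
for q,z in [('fitting_a',.07),('block',.083),('green_bin',.02),('orange_bin',.02)]:
    for d in out(p,q): print(q,round(d['conf'],2),np.round(d['centre'],1),onz(p,d['centre'],z),axis_of(p,d['region'],z))
f=p['frame'].astype(int)
# disc yellow
y=(f[:,:,0]>200)&(f[:,:,1]>140)&(f[:,:,2]<60)
ys,xs=np.where(y[130:200,290:360]); c=(xs.mean()+290,ys.mean()+130); print('disc',c,len(xs),onz(p,c,.066))
cv2.imwrite('pics/w4z.png',cv2.resize(p['frame'][120:380,240:420,::-1],None,fx=2.3,fy=2.3,interpolation=cv2.INTER_CUBIC))
E
```

```text
time: 3.92
tool_pos: [0.5999, -0.0481, 0.2702]
ee_rot: [3.141, -0.0, 1.52]
wrist_force: [0.4, 0.0, 1.0]
width: 0.0943
3.925 [ 0.59989822 -0.04805211  0.27015489] [ 3.14075891e+00 -2.27769449e-04  1.52025708e+00] 0.0022527919326077927
fitting_a 0.86 [302.9 341.8] [ 0.57702826 -0.1928371   0.07      ] (array([ 0.5749, -0.1945]), 77.8, (36.1, 12.9))
fitting_a 0.63 [298.6 241.5] [ 0.57969453 -0.07734834  0.07      ] (array([ 0.5769, -0.0781]), -77.0, (34.3, 13.9))
fitting_a 0.57 [327.8 272.3] [ 0.60804107 -0.11241699  0.07      ] (array([ 0.6138, -0.1137]), 88.4, (250.1, 148.9))
block 0.81 [366.6 291.3] [ 0.64668066 -0.13014711  0.083     ] (array([ 0.6435, -0.1305]), -67.1, (56.7, 43.6))
green_bin 0.68 [166.8 268.3] [ 0.41838001 -0.11700141  0.02      ] (array([ 0.4271, -0.1436]), 83.8, (127.3, 96.5))
orange_bin 0.61 [183.7  51.3] [0.47266647 0.11514064 0.02      ] (array([0.4667, 0.1098]), 87.8, (104.6, 97.2))
orange_bin 0.38 [129.6 196.8] [ 0.39017581 -0.03004127  0.02      ] (array([ 0.3857, -0.0336]), 22.1, (51.4, 37.5))
disc (np.float64(333.2409090909091), np.float64(171.18636363636364)) 440 [ 0.6180031  -0.00844403  0.066     ]
```

View pics/w4z.png

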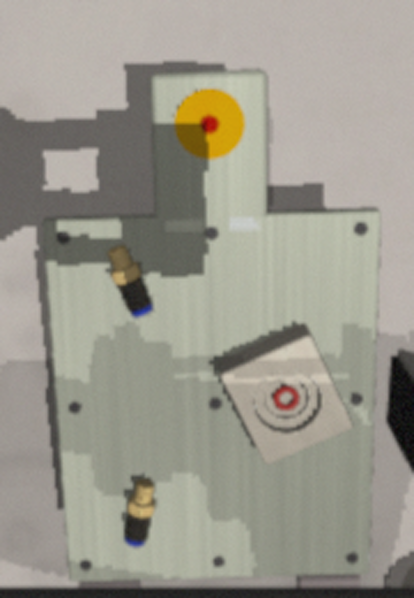

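```bash
python3 - <<'E'
from h import *
plan((0.577,-0.078,0.115),1.80)
plan((0.577,-0.078,0.078),1.80,start=((0.577,-0.078,0.115),1.80))
E
```

```text
from [ 0.6002 -0.0488  0.2699] 1.5192 to [ 0.577 -0.078  0.115] 1.8 n 3
{"tx":-1,"ty":-0.7,"tz":5.2,"twist":-5.4,"grip":G}, {"tx":-0.9,"ty":-0.8,"tz":5.1,"twist":-5.4,"grip":G}, {"tx":-0.9,"ty":-0.94,"tz":5.19,"twist":-5.4,"grip":G}
from [ 0.577 -0.078  0.115] 1.8 to [ 0.577 -0.078  0.078] 1.8 n 1
{"tx":0,"ty":0,"tz":3.7,"twist":-0,"grip":G}
```

```bash
python3 -m crank '[{"tx":-1,"ty":-0.7,"tz":5.2,"twist":-5.4,"grip":0.45}, {"tx":-0.9,"ty":-0.8,"tz":5.1,"twist":-5.4,"grip":0.45}, {"tx":-0.9,"ty":-0.9,"tz":4.7,"twist":-5.4,"grip":0.45},{"tx":0,"ty":0,"tz":0,"twist":0,"grip":0.45},{"tx":0,"ty":0,"tz":0,"twist":0,"grip":0.45}]' && python3 - <<'E'
from h import *
p=wrist(); print(p['obs']['tool_pos'],p['obs']['ee_rot'])
for d in out(p,'fitting_a'): print(round(d['conf'],2),np.round(d['centre'],1),onz(p,d['centre'],.072),axis_of(p,d['region'],.072))
save(p,'w5.png')
q=proj(p,p['obs']['tool_pos']-[0,0,.04]); print('below tcp',q)
E
```

```text
time: 4.8
tool_pos: [0.5791, -0.0785, 0.1219]
ee_rot: [3.138, 0.001, 1.8]
wrist_force: [0.5, -0.5, 0.4]
width: 0.0472
[ 0.5790971  -0.07849539  0.12187866] [3.13806261e+00 1.25575286e-03 1.79966667e+00]
0.72 [315.8 259.7] [ 0.57818429 -0.0764475   0.072     ] (array([ 0.5774, -0.0772]), -74.0, (34.0, 12.4))
0.57 [270.  421.1] [ 0.57389808 -0.19983133  0.072     ] (array([ 0.5728, -0.202 ]), 71.3, (20.2, 11.4))
below tcp [[316.51173201 268.76762599]]
```

View pics/w5.png

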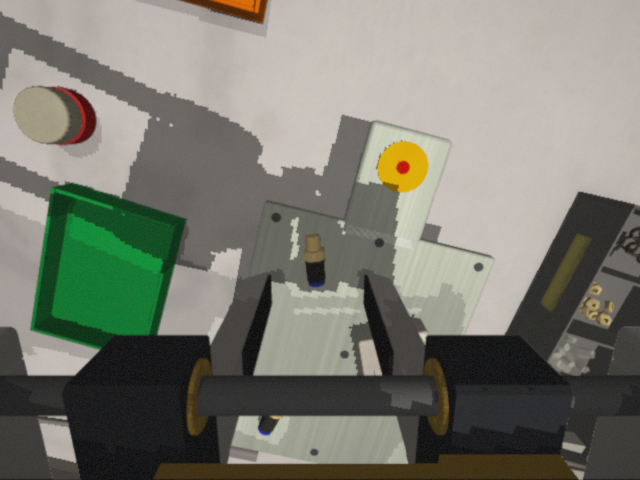

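The fitting sits centred between the fingers at (316,260). I'll descend, grip and lift.

```bash
python3 -m crank '[{"tx":0.2,"ty":-0.1,"tz":3.0,"twist":-2,"grip":0.45},{"tx":0,"ty":0,"tz":1.3,"twist":0,"grip":0.45},{"tx":0,"ty":0,"tz":0,"twist":0,"grip":0.45},{"tx":0,"ty":0,"tz":0,"twist":0,"grip":0},{"tx":0,"ty":0,"tz":0,"twist":0,"grip":0},{"tx":0,"ty":0,"tz":0,"twist":0,"grip":0},{"tx":0,"ty":0,"tz":0,"twist":0,"grip":0}]' && python3 - <<'E'
from h import *
o=get_obs();print(o['tool_pos'],o['width'])
T=np.r_[o['tool_pos'][:2],.13]
plan((0.427,-0.118,0.08),1.7,start=(T,1.83))
E
```

```text
time: 5.78
tool_pos: [0.5763, -0.0769, 0.0767]
ee_rot: [3.141, 0.0, 1.836]
wrist_force: [0.4, -1.4, 1.3]
width: 0.0123
[ 0.57634991 -0.07688383  0.0767374 ] 0.012345664347432951
from [ 0.5763 -0.0769  0.13  ] 1.83 to [ 0.427 -0.118  0.08 ] 1.7 n 3
{"tx":-0,"ty":-5.2,"tz":1.7,"twist":2.5,"grip":G}, {"tx":-0.3,"ty":-5.1,"tz":1.6,"twist":2.5,"grip":G}, {"tx":-0.52,"ty":-5.16,"tz":1.7,"twist":2.5,"grip":G}
```

```bash
python3 -m crank '[{"tx":0,"ty":0,"tz":-5.3,"twist":0,"grip":0},{"tx":0,"ty":-5.2,"tz":1,"twist":2.5,"grip":0}, {"tx":-0.3,"ty":-5.1,"tz":1.6,"twist":2.5,"grip":0}, {"tx":-0.5,"ty":-5.2,"tz":1.7,"twist":2.5,"grip":0},{"tx":0,"ty":0,"tz":0,"twist":0,"grip":0},{"tx":0,"ty":0,"tz":5.0,"twist":0,"grip":0},{"tx":0,"ty":0,"tz":0,"twist":0,"grip":0}]' && python3 - <<'E'
from h import *
o=get_obs();print(o['tool_pos'],o['width'])
p=wrist(); save(p,'w6.png')
E
```

```text
time: 6.65
tool_pos: [0.4249, -0.1176, 0.0341]
ee_rot: [-3.136, -0.004, 1.705]
wrist_force: [0.3, 0.1, -0.3]
width: 0.0123
[ 0.42487316 -0.11757454  0.03410181] 0.012291635406290812
```

View pics/w6.png

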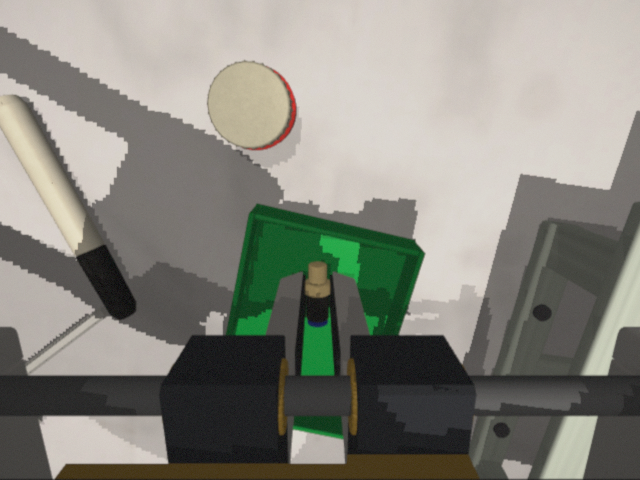

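The gripper holds the fitting inside the green bin, seen at (317,290). I'll release it and go for fitting B.

```bash
python3 -m crank '[{"tx":0,"ty":0,"tz":0.6,"twist":0,"grip":0},{"tx":0,"ty":0,"tz":0,"twist":0,"grip":0.4},{"tx":0,"ty":0,"tz":0,"twist":0,"grip":0.4},{"tx":0,"ty":0,"tz":0,"twist":0,"grip":0.4},{"tx":0,"ty":0,"tz":-5,"twist":0,"grip":0.45},{"tx":0,"ty":0,"tz":-5,"twist":0,"grip":0.45}]' && python3 - <<'E'
from h import *
o=get_obs()
plan((0.575,-0.1935,0.12),1.36,start=(np.r_[o['tool_pos'][:2],.125],o['ee_rot'][2]))
E
```

```text
time: 7.45
tool_pos: [0.426, -0.1184, 0.1312]
ee_rot: [-3.14, -0.001, 1.705]
wrist_force: [0.2, -0.2, -0.2]
width: 0.0422
from [ 0.426  -0.1184  0.125 ] 1.7048 to [ 0.575  -0.1935  0.12  ] 1.36 n 3
{"tx":-3.1,"ty":4.6,"tz":0.2,"twist":6.6,"grip":G}, {"tx":-2.6,"ty":4.9,"tz":0.1,"twist":6.6,"grip":G}, {"tx":-2.05,"ty":5.2,"tz":0.2,"twist":6.6,"grip":G}
```

```bash
python3 -m crank '[{"tx":-3.1,"ty":4.6,"tz":0.2,"twist":6.6,"grip":0.45}, {"tx":-2.6,"ty":4.9,"tz":0.1,"twist":6.6,"grip":0.45}, {"tx":-2.0,"ty":5.2,"tz":0.2,"twist":6.6,"grip":0.45},{"tx":0,"ty":0,"tz":0,"twist":0,"grip":0.45},{"tx":0,"ty":0,"tz":0,"twist":0,"grip":0.45}]' && python3 - <<'E'
from h import *
p=wrist(); print(p['obs']['tool_pos'],p['obs']['ee_rot'])
for d in out(p,'fitting_a'): print(round(d['conf'],2),np.round(d['centre'],1),onz(p,d['centre'],.072),axis_of(p,d['region'],.072))
save(p,'w7.png')
plan((0.575,-0.1935,0.077),1.36)
E
```

```text
time: 8.07
tool_pos: [0.5751, -0.1929, 0.125]
ee_rot: [-3.14, -0.001, 1.36]
wrist_force: [0.1, -0.3, -0.5]
width: 0.0421
[ 0.5750695  -0.19293686  0.12502821] [-3.14004737e+00 -5.16712462e-04  1.35991609e+00]
0.55 [105.9 181.1] [ 0.46421395 -0.11795351  0.072     ] (array([ 0.4636, -0.1182]), -86.6, (24.6, 12.3))
from [ 0.5749 -0.1927  0.1263] 1.3599 to [ 0.575  -0.1935  0.077 ] 1.36 n 1
{"tx":-0.08,"ty":0.03,"tz":4.93,"twist":-0,"grip":G}
```

View pics/w7.png

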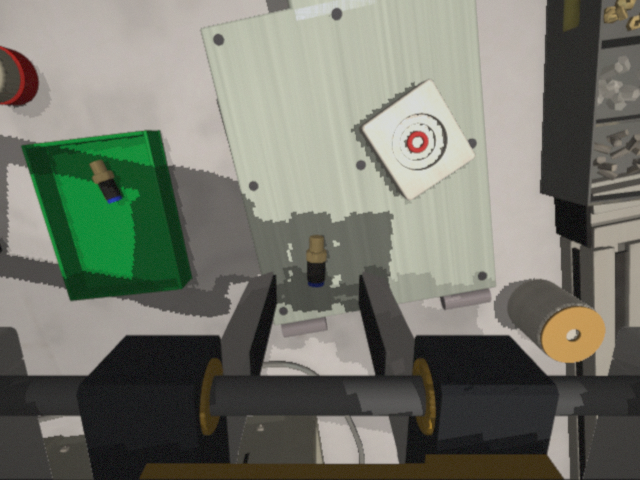

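Fitting A lies in the bin at (106,182), and fitting B is centred between the fingers at (316,262). I'll grip B and lift it.

```bash
python3 -m crank '[{"tx":0,"ty":0,"tz":3.0,"twist":0,"grip":0.45},{"tx":0,"ty":0,"tz":1.8,"twist":0,"grip":0.45},{"tx":0,"ty":0,"tz":0,"twist":0,"grip":0.45},{"tx":0,"ty":0,"tz":0,"twist":0,"grip":0},{"tx":0,"ty":0,"tz":0,"twist":0,"grip":0},{"tx":0,"ty":0,"tz":0,"twist":0,"grip":0},{"tx":0,"ty":0,"tz":0,"twist":0,"grip":0},{"tx":0,"ty":0,"tz":-5,"twist":0,"grip":0}]' && python3 - <<'E'
from h import *
o=get_obs();print(o['tool_pos'],o['width'])
plan((0.428,-0.172,0.08),1.5,start=(np.r_[.575,-.193,.126],1.36))
E
```

```text
time: 9.18
tool_pos: [0.5725, -0.1919, 0.1224]
ee_rot: [-3.13, -0.002, 1.359]
wrist_force: [1.7, 0.4, 0.0]
width: 0.012
[ 0.57250737 -0.19189201  0.12239609] 0.011978904679161887
from [ 0.575 -0.193  0.126] 1.36 to [ 0.428 -0.172  0.08 ] 1.5 n 3
{"tx":-0.3,"ty":-4.9,"tz":1.5,"twist":-2.7,"grip":G}, {"tx":-0.1,"ty":-5,"tz":1.6,"twist":-2.7,"grip":G}, {"tx":0.08,"ty":-4.94,"tz":1.5,"twist":-2.7,"grip":G}
```

```bash
python3 -m crank '[{"tx":-0.3,"ty":-4.9,"tz":0.9,"twist":-2.7,"grip":0}, {"tx":-0.1,"ty":-5,"tz":1.6,"twist":-2.7,"grip":0}, {"tx":0.1,"ty":-4.9,"tz":1.5,"twist":-2.7,"grip":0},{"tx":0,"ty":0,"tz":0,"twist":0,"grip":0},{"tx":0,"ty":0,"tz":5.5,"twist":0,"grip":0},{"tx":0,"ty":0,"tz":0,"twist":0,"grip":0}]' && python3 - <<'E'
from h import *
o=get_obs();print(o['tool_pos'],o['width'])
p=wrist(); save(p,'w8.png')
E
```

```text
time: 9.93
tool_pos: [0.4269, -0.1706, 0.0295]
ee_rot: [-3.135, -0.003, 1.5]
wrist_force: [-0.2, 0.6, -0.1]
width: 0.012
[ 0.42690729 -0.17061074  0.02952157] 0.012011146570612488
```

View pics/w8.png

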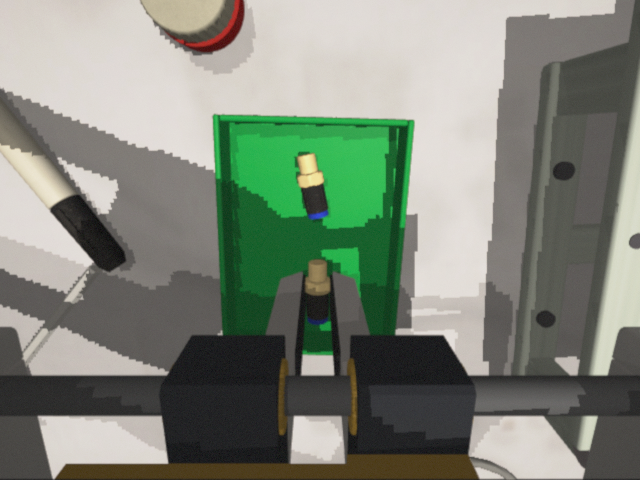

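Fitting A lies at (313,185), and B is held inside the bin at (317,295), clear of A. I'll release it, then refine the block position from the w7 and w4 views.

```bash
python3 -m crank '[{"tx":0,"ty":0,"tz":0,"twist":0,"grip":0.4},{"tx":0,"ty":0,"tz":0,"twist":0,"grip":0.4},{"tx":0,"ty":0,"tz":0,"twist":0,"grip":0.4},{"tx":0,"ty":0,"tz":-5,"twist":0,"grip":1},{"tx":0,"ty":0,"tz":-5.5,"twist":0,"grip":1}]' && python3 - <<'E'
from h import *
p=wrist()
w7={**p,'obs':{'tool_pos':np.array([.5751,-.1929,.1250]),'ee_rot':[-3.14,-.0005,1.36]}}
w4={**p,'obs':{'tool_pos':np.array([.5999,-.0481,.2702]),'ee_rot':[3.1408,-.0002,1.5203]}}
u4=(240+285/2.3,120+398/2.3)
print(tri([w7,w4],[(418,142),u4]),onz(w7,(418,142),.083),onz(w4,u4,.083))
c=[onz(w7,u,.083)[:2] for u in [(361,126),(429,80),(475,156),(408,199)]]
for i in range(4):
    d=c[(i+1)%4]-c[i]; print(np.linalg.norm(d),np.degrees(np.arctan2(d[1],d[0])))
print(np.mean(c,0))
print('disc',onz(w4,(240+210/2.3,120+124/2.3),.065))
o=get_obs()
plan((0.645,-0.131,0.13),2.0,start=(np.r_[o['tool_pos'][:2],.13],o['ee_rot'][2]))
E
```

```text
time: 10.6
tool_pos: [0.4284, -0.1716, 0.1382]
ee_rot: [-3.14, -0.001, 1.501]
wrist_force: [1.4, -1.1, -0.7]
width: 0.0541
(array([ 0.64450061, -0.13351494,  0.07997028]), [array([-0.5, -0.1]), array([0.3, 0.1])]) [ 0.64402351 -0.13336857  0.083     ] [ 0.64390187 -0.13201146  0.083     ]
0.041579722527247634 21.44081936056931
0.04797070634529068 -65.97760542952867
0.042454167102745605 -157.97330193524428
0.04837329178092118 112.96711626326616
[ 0.64422599 -0.13317046]
disc [ 0.61602083 -0.01116493  0.065     ]
from [ 0.4328 -0.1739  0.13  ] 1.5007 to [ 0.645 -0.131  0.13 ] 2.0 n 4
{"tx":1.4,"ty":5.2,"tz":-0,"twist":-7.2,"grip":G}, {"tx":0.8,"ty":5.4,"tz":-0,"twist":-7.2,"grip":G}, {"tx":0.1,"ty":5.4,"tz":-0,"twist":-7.2,"grip":G}, {"tx":-0.56,"ty":5.37,"tz":-0,"twist":-7.2,"grip":G}
```

```bash
python3 -m crank '[{"tx":1.3,"ty":5.2,"tz":0,"twist":-6.7,"grip":1}, {"tx":0.7,"ty":5.4,"tz":0,"twist":-6.7,"grip":1}, {"tx":0,"ty":5.4,"tz":0,"twist":-6.7,"grip":1}, {"tx":-0.6,"ty":5.4,"tz":0,"twist":-6.7,"grip":1},{"tx":0,"ty":0,"tz":0,"twist":0,"grip":0.8},{"tx":0,"ty":0,"tz":0,"twist":0,"grip":0.8}]' && python3 - <<'E'
from h import *
p=wrist(); save(p,'w9.png')
plan((0.644,-0.133,0.078),1.972)
E
```

```text
time: 11.4
tool_pos: [0.6419, -0.1351, 0.1372]
ee_rot: [-3.141, -0.0, 1.968]
wrist_force: [-0.4, 0.3, 1.0]
width: 0.0781
from [ 0.6416 -0.1354  0.1379] 1.9675 to [ 0.644 -0.133  0.078] 1.972 n 1
{"tx":0.12,"ty":0.32,"tz":5.99,"twist":-0.3,"grip":G}
```

View pics/w9.png

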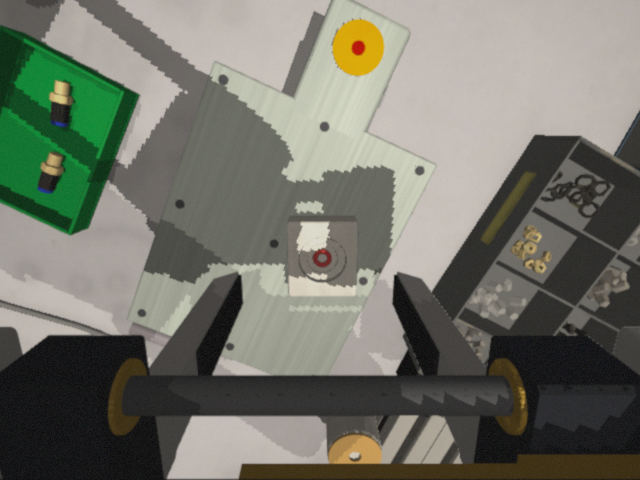

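Both fittings are in the bin at (62,103) and (50,173), and the block is square between the fingers at (322,257). I'll descend and grip.

```bash
python3 -m crank '[{"tx":0.1,"ty":0.3,"tz":4.0,"twist":0,"grip":0.8},{"tx":0,"ty":0,"tz":2,"twist":0,"grip":0.8},{"tx":0,"ty":0,"tz":0,"twist":0,"grip":0.8},{"tx":0,"ty":0,"tz":0,"twist":0,"grip":0.3},{"tx":0,"ty":0,"tz":0,"twist":0,"grip":0.3},{"tx":0,"ty":0,"tz":0,"twist":0,"grip":0.3},{"tx":0,"ty":0,"tz":0,"twist":0,"grip":0.3},{"tx":0,"ty":0,"tz":-5.5,"twist":0,"grip":0.3}]' && python3 - <<'E'
from h import *
o=get_obs();print(o['tool_pos'],o['width'])
plan((0.467,0.112,0.12),1.54,start=(np.r_[.644,-.133,.133],1.97))
E
```

```text
time: 12.45
tool_pos: [0.6409, -0.1319, 0.1259]
ee_rot: [-3.131, -0.009, 1.968]
wrist_force: [1.0, -0.2, -1.6]
width: 0.0436
[ 0.64086694 -0.13194274  0.12588662] 0.043572696096699545
from [ 0.644 -0.133  0.133] 1.97 to [0.467 0.112 0.12 ] 1.54 n 6
{"tx":4.9,"ty":-1.1,"tz":0.2,"twist":4.1,"grip":G}, {"tx":4.8,"ty":-1.5,"tz":0.2,"twist":4.1,"grip":G}, {"tx":4.7,"ty":-1.8,"tz":0.3,"twist":4.1,"grip":G}, {"tx":4.6,"ty":-2.2,"tz":0.2,"twist":4.1,"grip":G}, {"tx":4.4,"ty":-2.5,"tz":0.2,"twist":4.1,"grip":G}, {"tx":4.17,"ty":-2.73,"tz":0.2,"twist":4.1,"grip":G}
```

```bash
python3 - <<'E'
from h import *
plan((0.467,0.112,0.12),3.14,n=7,start=(np.r_[.644,-.133,.133],1.97))
E
```

```text
from [ 0.644 -0.133  0.133] 1.97 to [0.467 0.112 0.12 ] 3.14 n 7
{"tx":4.2,"ty":-1,"tz":0.2,"twist":-9.6,"grip":G}, {"tx":4.3,"ty":-0.2,"tz":0.2,"twist":-9.6,"grip":G}, {"tx":4.3,"ty":0.4,"tz":0.2,"twist":-9.6,"grip":G}, {"tx":4.2,"ty":1.2,"tz":0.1,"twist":-9.6,"grip":G}, {"tx":3.9,"ty":1.9,"tz":0.2,"twist":-9.6,"grip":G}, {"tx":3.5,"ty":2.4,"tz":0.2,"twist":-9.6,"grip":G}, {"tx":3.06,"ty":3.07,"tz":0.2,"twist":-9.6,"grip":G}
```

```bash
python3 -m crank '[{"tx":4.2,"ty":-1,"tz":0.2,"twist":-9.6,"grip":0.3}, {"tx":4.3,"ty":-0.2,"tz":0.2,"twist":-9.6,"grip":0.3}, {"tx":4.3,"ty":0.4,"tz":0.2,"twist":-9.6,"grip":0.3}, {"tx":4.2,"ty":1.2,"tz":0.1,"twist":-9.6,"grip":0.3}, {"tx":3.9,"ty":1.9,"tz":0.2,"twist":-9.6,"grip":0.3}, {"tx":3.5,"ty":2.4,"tz":0.2,"twist":-9.6,"grip":0.3}, {"tx":3.1,"ty":3.1,"tz":0.2,"twist":-9.6,"grip":0.3},{"tx":0,"ty":0,"tz":0,"twist":0,"grip":0.3},{"tx":0,"ty":0,"tz":0,"twist":0,"grip":0.3}]' && python3 - <<'E'
from h import *
p=wrist(); save(p,'w10.png'); print(p['obs']['tool_pos'])
for d in out(p,'orange_bin'): print(d['conf'],axis_of(p,d['region'],.02))
E
```

```text
time: 13.58
tool_pos: [0.468, 0.1123, 0.1196]
ee_rot: [-3.141, 0.001, 3.14]
wrist_force: [0.0, -0.3, -0.9]
width: 0.0438
[0.46804579 0.11227871 0.11955805]
0.72 (array([0.4648, 0.1201]), 88.3, (122.2, 93.3))
0.34 (array([ 0.6582, -0.1107]), 0.0, (68.2, 34.0))
```

View pics/w10.png

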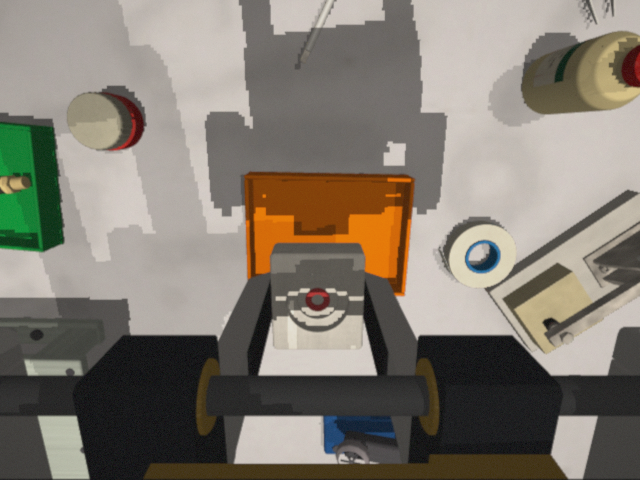

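The block is held over the orange bin, with the bin centre about 12 px to the right of the gripper. I'll shift, lower and release.

```bash
python3 -m crank '[{"tx":0.3,"ty":0.8,"tz":3,"twist":0,"grip":0.3},{"tx":0,"ty":0,"tz":5,"twist":0,"grip":0.3},{"tx":0,"ty":0,"tz":1.4,"twist":0,"grip":0.3},{"tx":0,"ty":0,"tz":0,"twist":0,"grip":0.3},{"tx":0,"ty":0,"tz":0,"twist":0,"grip":0.65},{"tx":0,"ty":0,"tz":0,"twist":0,"grip":0.65},{"tx":0,"ty":0,"tz":0,"twist":0,"grip":0.65},{"tx":0,"ty":0,"tz":-6,"twist":0,"grip":0.7},{"tx":0,"ty":0,"tz":-6,"twist":0,"grip":0.8},{"tx":0,"ty":0,"tz":-6,"twist":0,"grip":0.8},{"tx":0,"ty":0,"tz":-3,"twist":0,"grip":0.8}]' && python3 - <<'E'
from h import *
p=wrist(); save(p,'w11.png'); print(p['obs']['tool_pos'])
plan((0.64,0.2,0.25),1.57)
E
```

```text
time: 15.05
tool_pos: [0.4659, 0.1208, 0.2406]
ee_rot: [3.141, 0.008, 3.141]
wrist_force: [1.3, 0.1, -0.1]
width: 0.0749
[0.46592526 0.12082001 0.24058693]
from [0.4672 0.121  0.2438] 3.1414 to [0.64 0.2  0.25] 1.57 n 10
{"tx":-1.7,"ty":0.8,"tz":-0.1,"twist":9,"grip":G}, {"tx":-1.6,"ty":1,"tz":-0,"twist":9,"grip":G}, {"tx":-1.4,"ty":1.3,"tz":-0.1,"twist":9,"grip":G}, {"tx":-1.2,"ty":1.5,"tz":-0,"twist":9,"grip":G}, {"tx":-0.9,"ty":1.7,"tz":-0.1,"twist":9,"grip":G}, {"tx":-0.7,"ty":1.8,"tz":-0.1,"twist":9,"grip":G}, {"tx":-0.4,"ty":1.8,"tz":-0,"twist":9,"grip":G}, {"tx":-0,"ty":1.9,"tz":-0.1,"twist":9,"grip":G}, {"tx":0.2,"ty":1.9,"tz":-0.1,"twist":9,"grip":G}, {"tx":0.49,"ty":1.83,"tz":-0.02,"twist":9,"grip":G}
```

View pics/w11.png

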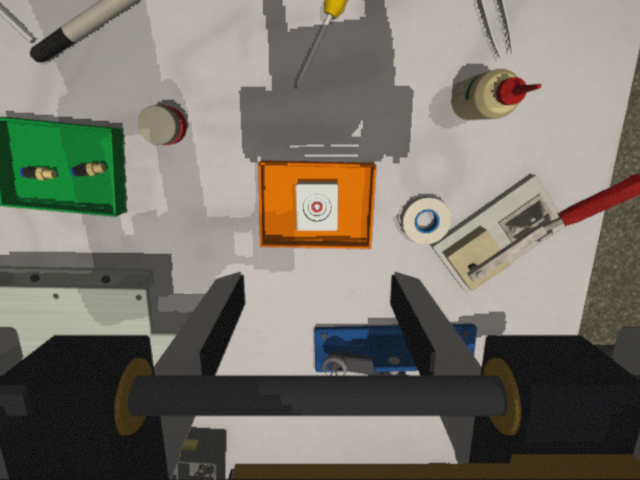

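Both fittings are in the green bin at (40,173) and (90,170), and the block lies flat in the orange bin at (317,206). Next I'll look at the jack.

```bash
python3 -m crank '[{"tx":-1.7,"ty":0.3,"tz":0,"twist":9,"grip":0.8}, {"tx":-1.6,"ty":0.6,"tz":0,"twist":9,"grip":0.8}, {"tx":-1.5,"ty":0.8,"tz":0,"twist":9,"grip":0.8}, {"tx":-1.3,"ty":1,"tz":0,"twist":9,"grip":0.8}, {"tx":-1.1,"ty":1.3,"tz":0,"twist":9,"grip":0.8}, {"tx":-0.9,"ty":1.5,"tz":0,"twist":9,"grip":0.8}, {"tx":-0.7,"ty":1.6,"tz":0,"twist":9,"grip":0.8}, {"tx":-0.4,"ty":1.7,"tz":0,"twist":9,"grip":0.8}, {"tx":-0.2,"ty":1.7,"tz":0,"twist":9,"grip":0.8}, {"tx":0.2,"ty":1.7,"tz":0,"twist":9,"grip":0.8},{"tx":0,"ty":0,"tz":0,"twist":0,"grip":0.8},{"tx":0,"ty":0,"tz":0,"twist":0,"grip":0.8}]' && python3 - <<'E'
from h import *
p=wrist(); save(p,'w12.png'); print(p['obs']['tool_pos'],p['obs']['ee_rot'])
for q in ['jack','jack_handle','saddle']:
  for d in out(p,q): print(q,d['conf'],d['centre'],axis_of(p,d['region'],.01))
E
```

```text
time: 16.6
tool_pos: [0.6315, 0.157, 0.2349]
ee_rot: [-3.14, 0.0, 1.573]
wrist_force: [0.1, -0.7, 0.3]
width: 0.0751
[0.63150042 0.15702906 0.23489487] [-3.14033287e+00  1.52881828e-04  1.57283529e+00]
jack 0.86 [331.4, 129.1] (array([0.6444, 0.2349]), -89.3, (234.5, 60.4))
jack_handle 0.83 [332.7, 86.2] (array([0.6467, 0.2371]), -89.9, (229.8, 40.8))
saddle 0.62 [330.5, 88.0] (array([0.6468, 0.2372]), 89.9, (229.8, 41.7))
```

View pics/w12.png

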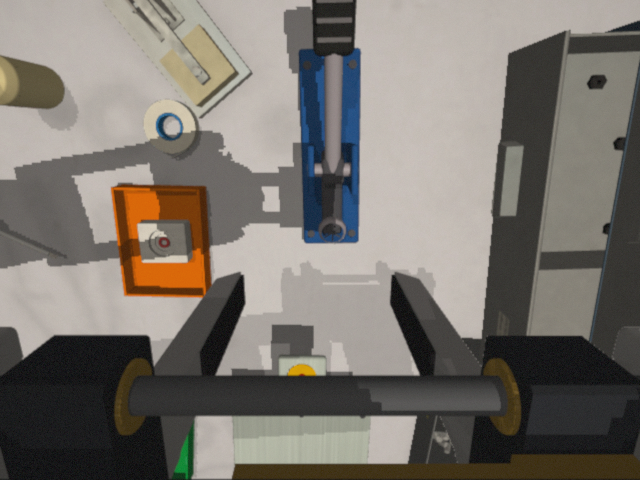

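```bash
python3 - <<'E'
from h import *
p=wrist()
for n,u,z in [('nearL',(304,243),.01),('nearR',(357,243),.01),('farL',(301,50),.01),('farR',(360,50),.01),('saddle',(332.5,229),.046),('pivot',(332,170),.062),('grip',(334,30),.11),('cheekL',(309,147),.074),('cheekR',(347,147),.074)]:
    print(n,np.round(onz(p,u,z),4))
f=p['frame']; cv2.imwrite('pics/w12z.png',cv2.resize(f[0:260,270:400,::-1],None,fx=2.3,fy=2.3,interpolation=cv2.INTER_CUBIC))
E
```

```text
nearL [0.6175 0.1174 0.01  ]
nearR [0.6755 0.1174 0.01  ]
farL [0.6164 0.3101 0.01  ]
farR [0.6728 0.3101 0.01  ]
saddle [0.647  0.1425 0.046 ]
pivot [0.6453 0.2016 0.062 ]
grip [0.6438 0.3039 0.11  ]
cheekL [0.6249 0.2222 0.074 ]
cheekR [0.6574 0.2222 0.074 ]
```

View pics/w12z.png

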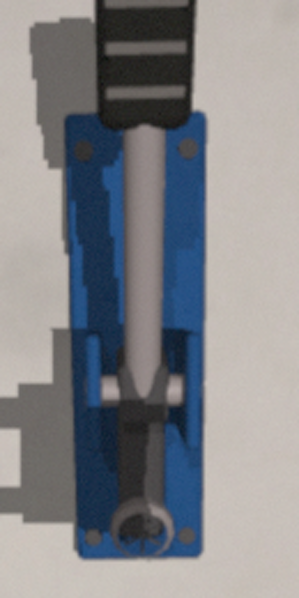

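```bash
python3 - <<'E'
from h import *
p=wrist()
w4={**p,'obs':{'tool_pos':np.array([.5999,-.0481,.2702]),'ee_rot':[3.1408,-.0002,1.5203]}}
w9={**p,'obs':{'tool_pos':np.array([.6416,-.1354,.1379]),'ee_rot':[-3.141,0,1.9675]}}
w5={**p,'obs':{'tool_pos':np.array([.5791,-.0785,.1219]),'ee_rot':[3.13806,.00126,1.7997]}}
Z=lambda x,y:(240+x/2.3,120+y/2.3)
c={k:onz(w4,Z(*v),.065) for k,v in dict(tl=(43,218),tr=(378,208),bl=(70,578),br=(365,570),disc=(210,124),tabl=(152,73),tabr=(267,70)).items()}
for k in c: print(k,np.round(c[k],4))
for a,b in [('bl','tl'),('br','tr')]:
    d=c[a]-c[b]; print(np.degrees(np.arctan2(-d[1],-d[0])),np.linalg.norm(d))
d=c['tr']-c['tl'];print(np.degrees(np.arctan2(d[1],d[0])))
print(onz(w9,(358,48),.065),onz(w5,(403,167),.065),tri([w4,w9,w5],[Z(210,124),(358,48),(403,167)]))
t1=onz(w9,(215,63),.065);t2=onz(w9,(436,164),.065);d=t2-t1;print(np.degrees(np.arctan2(d[1],d[0])))
E
```

```text
tl [ 0.5407 -0.0486  0.065 ]
tr [ 0.6884 -0.0516  0.065 ]
bl [ 0.5371 -0.2321  0.065 ]
br [ 0.684 -0.235  0.065]
disc [ 0.616  -0.0112  0.065 ]
tabl [0.5924 0.0114 0.065 ]
tabr [0.641  0.0102 0.065 ]
88.89310326617134 0.18355133897185932
88.63597680711844 0.18344184532158042
-1.1691668451878707
[ 0.6154984  -0.01071565  0.065     ] [ 0.61592739 -0.01061866  0.065     ] (array([ 0.61572593, -0.01085684,  0.06593646]), [array([-0.3, -0.2]), array([0.4, 0.1]), array([-0.1,  0.5])])
-0.7441063635183175
```

```bash
python3 - <<'E'
from h import *
plan((0.6455,0.2015,0.12),1.58)
E
```

```text
from [0.6318 0.157  0.2358] 1.5709 to [0.6455 0.2015 0.12  ] 1.58 n 3
{"tx":1.5,"ty":0.5,"tz":3.9,"twist":-0.2,"grip":G}, {"tx":1.5,"ty":0.4,"tz":3.8,"twist":-0.2,"grip":G}, {"tx":1.44,"ty":0.48,"tz":3.88,"twist":-0.2,"grip":G}
```

```bash
python3 -m crank '[{"tx":1.5,"ty":0.5,"tz":3.9,"twist":-0.2,"grip":0.8}, {"tx":1.5,"ty":0.4,"tz":3.8,"twist":-0.2,"grip":0.8}, {"tx":1.5,"ty":0.5,"tz":3.9,"twist":-0.2,"grip":0.8},{"tx":0,"ty":0,"tz":0,"twist":0,"grip":0.8},{"tx":0,"ty":0,"tz":0,"twist":0,"grip":0.8}]' && python3 - <<'E'
from h import *
p=wrist(); save(p,'w13.png'); print(p['obs']['tool_pos'],p['obs']['ee_rot'],p['obs']['width'])
E
```

```text
time: 17.52
tool_pos: [0.6466, 0.2019, 0.1213]
ee_rot: [3.139, -0.0, 1.581]
wrist_force: [-0.6, -0.1, 0.4]
width: 0.0751
[0.64660332 0.20187445 0.12128391] [ 3.13944274e+00 -1.45652983e-04  1.58090164e+00] 0.07509301727109864
```

View pics/w13.png

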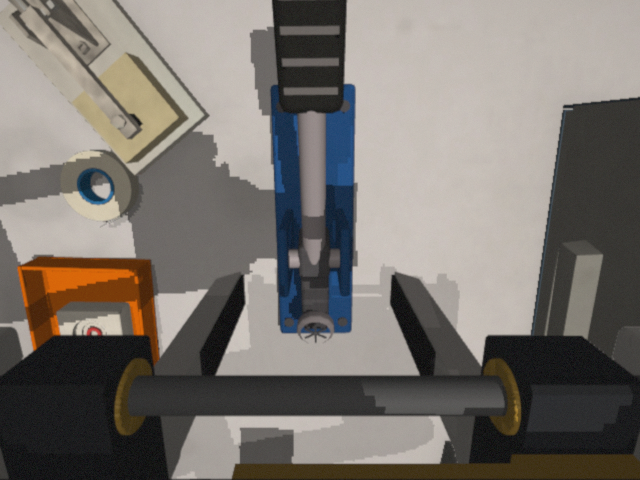

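```bash
python3 - <<'E'
from h import *
p=wrist()
for n,u,z in [('pivot',(314.5,258),.062),('saddle',(316,329),.046),('nearL',(279,331),.01),('nearR',(352,331),.01),('farL',(272,87),.01),('farR',(355,87),.01)]: print(n,onz(p,u,z))
E
```

```text
pivot [0.64594324 0.20168887 0.062     ]
saddle [0.64742255 0.14183712 0.046     ]
nearL [0.61677928 0.11942299 0.01      ]
nearR [0.67765817 0.11987458 0.01      ]
farL [0.61529385 0.30957207 0.01      ]
farR [0.67323958 0.31013807 0.01      ]
```

```bash
python3 -m crank '[{"tx":0,"ty":0,"tz":4,"twist":0,"grip":0.8},{"tx":0,"ty":0,"tz":2.1,"twist":0,"grip":0.8},{"tx":0,"ty":0,"tz":0,"twist":0,"grip":0.8},{"tx":0,"ty":0,"tz":0,"twist":0,"grip":0.3},{"tx":0,"ty":0,"tz":0,"twist":0,"grip":0.3},{"tx":0,"ty":0,"tz":0,"twist":0,"grip":0.3},{"tx":0,"ty":0,"tz":0,"twist":0,"grip":0.3}]' && python3 - <<'E'
from h import *
o=get_obs(); print(o['tool_pos'],o['ee_rot'],o['width'])
E
```

```text
time: 18.5
tool_pos: [0.6447, 0.2023, 0.0597]
ee_rot: [-3.139, 0.0, 1.582]
wrist_force: [-5.0, -1.0, 4.3]
width: 0.0438
[0.64468949 0.20226747 0.05965586] [-3.13894178e+00  3.02212323e-05  1.58167374e+00] 0.04381431458118009
```

```bash
python3 -m crank '[{"tx":0,"ty":0,"tz":-2,"twist":0,"grip":0.3},{"tx":-2,"ty":-0.7,"tz":0,"twist":0,"grip":0.3},{"tx":-2.5,"ty":-0.8,"tz":0,"twist":0,"grip":0.3},{"tx":-2.5,"ty":-0.8,"tz":0,"twist":0,"grip":0.3},{"tx":-2,"ty":-0.7,"tz":0,"twist":0,"grip":0.3},{"tx":0,"ty":0,"tz":0,"twist":0,"grip":0.3},{"tx":0,"ty":0,"tz":1.7,"twist":0,"grip":0.3},{"tx":0,"ty":0,"tz":0,"twist":0,"grip":0.3}]' && python3 - <<'E'
from h import *
p=cams.snapshot('side'); save(p,'s2.png')
f=p['frame'][190:340,200:400,::-1]; cv2.imwrite('pics/s2z.png',cv2.resize(f,None,fx=3.5,fy=3.5,interpolation=cv2.INTER_CUBIC))
w=wrist(); save(w,'w14.png');o=w['obs']; print(o['tool_pos'],o['ee_rot'],o['width'])
E
```

```text
time: 19.5
tool_pos: [0.6162, 0.1124, 0.0598]
ee_rot: [-3.139, -0.0, 1.582]
wrist_force: [-0.8, 0.8, -7.6]
width: 0.0436
[0.61602898 0.11246885 0.06003561] [-3.13883486e+00 -1.31442294e-04  1.58190838e+00] 0.043862443508061386
```

View pics/s2z.png

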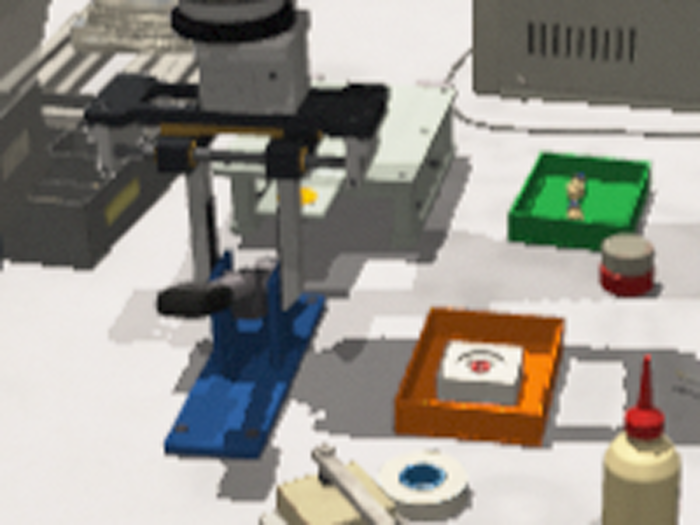

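View pics/w14.png

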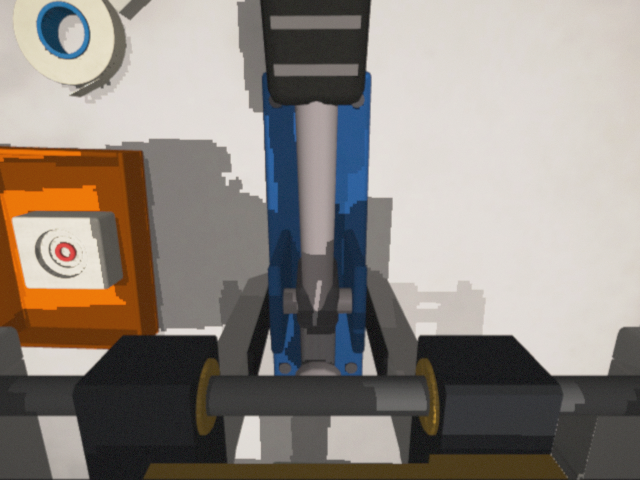

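The jack hangs level, just clear of the table, with its pivot at (318,300) in the wrist view. The way to the tab is free, so I'll slide it in about 60 mm.

```bash
python3 -m crank '[{"tx":-1.5,"ty":-0.1,"tz":0,"twist":0,"grip":0.3},{"tx":-1.5,"ty":0,"tz":0,"twist":0,"grip":0.3},{"tx":-1.5,"ty":-0.1,"tz":0,"twist":0,"grip":0.3},{"tx":-1.5,"ty":0,"tz":0,"twist":0,"grip":0.3},{"tx":0,"ty":0,"tz":0,"twist":0,"grip":0.3},{"tx":0,"ty":0,"tz":0.2,"twist":0,"grip":0.3},{"tx":0,"ty":0,"tz":0,"twist":0,"grip":0.3}]' && python3 - <<'E'
from h import *
p=cams.snapshot('side'); save(p,'s3.png')
f=p['frame'][190:340,200:400,::-1]; cv2.imwrite('pics/s3z.png',cv2.resize(f,None,fx=3.5,fy=3.5,interpolation=cv2.INTER_CUBIC))
w=wrist(); save(w,'w15.png');o=w['obs']; print(o['tool_pos'],o['ee_rot'],o['width'],o['wrist_force'])
E
```

```text
time: 20.48
tool_pos: [0.6155, 0.0524, 0.0595]
ee_rot: [3.141, -0.0, 1.582]
wrist_force: [-0.3, -0.3, -6.3]
width: 0.044
[0.61556187 0.05234485 0.05949786] [ 3.14137338e+00 -2.79265458e-04  1.58156258e+00] 0.04372066856739169 [ 0.12567286  0.66575245 -7.00640041]
```

View pics/s3z.png

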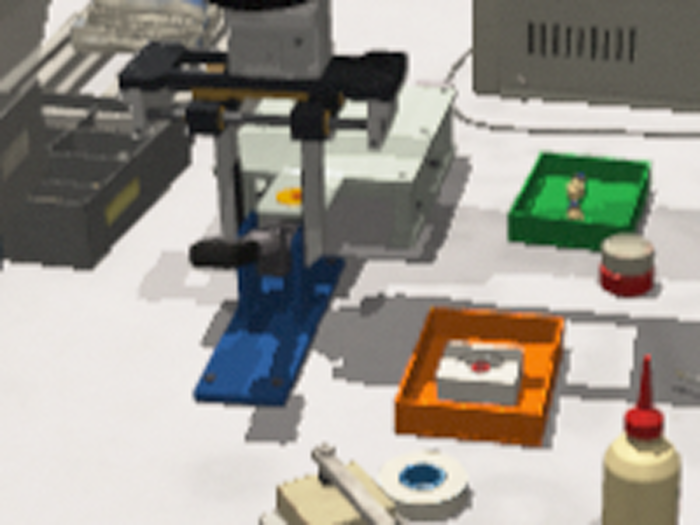

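View pics/w15.png

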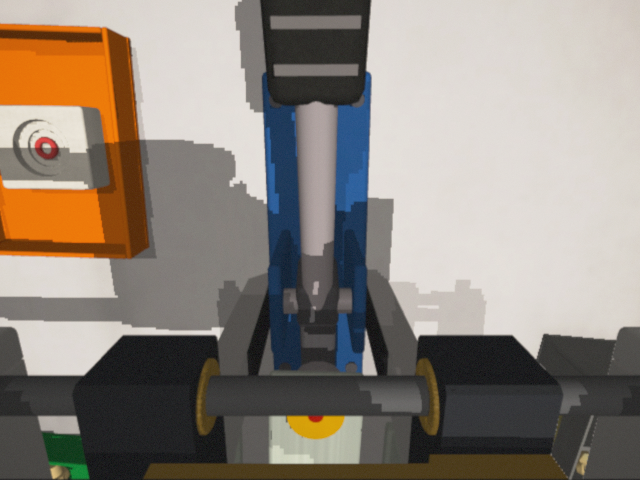

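The jack is under the tab, with the red dot at (315,416) on the lever's line. I'll set it down and release.

```bash
python3 -m crank '[{"tx":0,"ty":0,"tz":0.2,"twist":0,"grip":0.3},{"tx":0,"ty":0,"tz":0.1,"twist":0,"grip":0.6},{"tx":0,"ty":0,"tz":0,"twist":0,"grip":0.7},{"tx":0,"ty":0,"tz":0,"twist":0,"grip":0.75},{"tx":0,"ty":0,"tz":-4,"twist":0,"grip":0.75},{"tx":2,"ty":0,"tz":-6,"twist":0,"grip":0.75},{"tx":2,"ty":0,"tz":-3,"twist":0,"grip":0.75},{"tx":0,"ty":0,"tz":0,"twist":0,"grip":0.75},{"tx":0,"ty":0,"tz":0,"twist":0,"grip":0.75}]' && python3 - <<'E'
from h import *
w=wrist(); save(w,'w16.png');o=w['obs']; print(o['tool_pos'],o['ee_rot'],o['width'],o['wrist_force'])
E
```

```text
time: 21.7
tool_pos: [0.6144, 0.091, 0.1837]
ee_rot: [-3.139, 0.001, 1.581]
wrist_force: [0.1, -0.3, 0.0]
width: 0.0703
[0.61437615 0.09097753 0.18372504] [-3.13878819e+00  6.88739344e-04  1.58077304e+00] 0.07030522949578637 [ 0.0815802  -0.31566484  0.02666985]
```

View pics/w16.png

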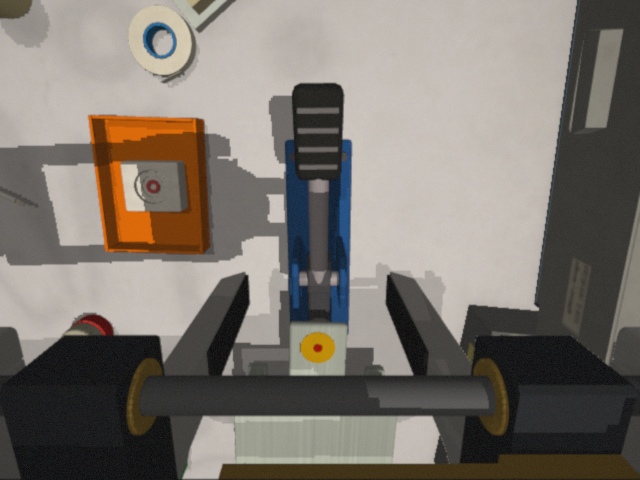

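```bash
python3 - <<'E'
from h import *
p=wrist()
for n,u,z in [('pivot',(319,279),.062),('disc',(317.5,348),.065),('farL',(286.5,140),.01),('farR',(352,140),.01),('grip far top',(318,84),.13),('grip',(318,131),.118)]: print(n,np.round(onz(p,u,z),4))
pv=onz(p,(319,279),.062); print('grip pred',proj(p,[pv[0],pv[1]+.1120,.118]),'saddle',proj(p,[pv[0],pv[1]-.063,.046]))
E
```

```text
pivot [0.6155 0.0515 0.062 ]
disc [ 0.6149 -0.0112  0.065 ]
farL [0.5858 0.1612 0.01  ]
farR [0.6434 0.1617 0.01  ]
grip far top [0.6135 0.1939 0.13  ]
grip [0.6137 0.1691 0.118 ]
grip pred [[320.89151983 140.76054034]] saddle [[318.28796956 336.76811525]]
```

The saddle (y -0.0115) is within about 1 mm of the pad (y -0.0112). I'll move above the grip with the fingers closed.

```bash
python3 -m crank '[{"tx":2.4,"ty":0,"tz":0,"twist":0,"grip":0},{"tx":2.4,"ty":0,"tz":0,"twist":0,"grip":0},{"tx":2.2,"ty":0.1,"tz":1,"twist":0,"grip":0},{"tx":0,"ty":0,"tz":1.8,"twist":0,"grip":0},{"tx":0,"ty":0,"tz":0,"twist":0,"grip":0},{"tx":0,"ty":0,"tz":0,"twist":0,"grip":0}]' && python3 - <<'E'
from h import *
w=wrist(); save(w,'w17.png');o=w['obs']; print(o['tool_pos'],o['ee_rot'],o['width'],o['wrist_force'])
E
```

```text
time: 22.55
tool_pos: [0.6153, 0.1607, 0.1572]
ee_rot: [-3.141, 0.0, 1.58]
wrist_force: [-0.3, -0.3, 1.1]
width: 0.0143
[0.61527581 0.1606869  0.15718899] [-3.14061343e+00  3.80522149e-04  1.57986097e+00] 0.014314452626529183 [-0.31775423 -0.26610001  1.13697434]
```

View pics/w17.png

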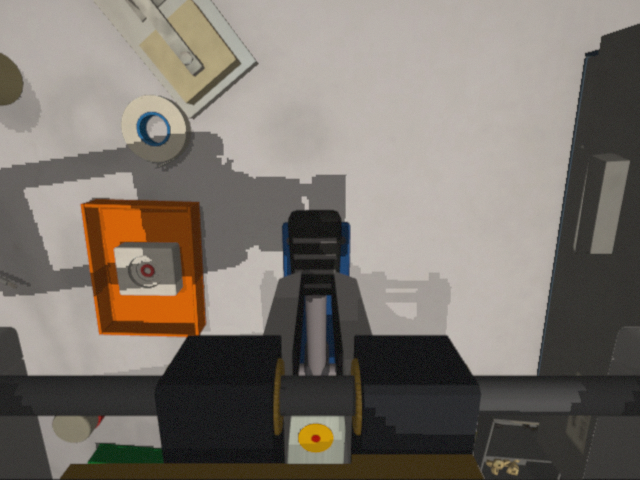

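The fingers are still closing, centred on the black grip at (316,255). I'll descend to contact.

```bash
python3 -m crank '[{"tx":0.3,"ty":0,"tz":0.5,"twist":0,"grip":0},{"tx":0,"ty":0,"tz":1,"twist":0,"grip":0},{"tx":0,"ty":0,"tz":1.5,"twist":0,"grip":0},{"tx":0,"ty":0,"tz":0.5,"twist":0,"grip":0},{"tx":0,"ty":0,"tz":0,"twist":0,"grip":0}]'
```

```text
time: 23.22
tool_pos: [0.6149, 0.1644, 0.1222]
ee_rot: [-3.14, 0.001, 1.581]
wrist_force: [-0.8, -1.2, 1.9]
width: 0.0003
```

```bash
python3 -m crank '[{"tx":0.2,"ty":0,"tz":1,"twist":0,"grip":0},{"tx":0.2,"ty":0,"tz":1,"twist":0,"grip":0},{"tx":0.2,"ty":0,"tz":1,"twist":0,"grip":0},{"tx":0.1,"ty":0,"tz":1,"twist":0,"grip":0},{"tx":0,"ty":0,"tz":0.8,"twist":0,"grip":0},{"tx":0,"ty":0,"tz":0,"twist":0,"grip":0},{"tx":0,"ty":0,"tz":0,"twist":0,"grip":0}]'; python3 - <<'E'
from h import *
p=cams.snapshot('side')
f=p['frame'][190:340,200:400,::-1]; cv2.imwrite('pics/s4z.png',cv2.resize(f,None,fx=3.5,fy=3.5,interpolation=cv2.INTER_CUBIC))
w=wrist(); save(w,'w18.png');o=w['obs']; print(o['tool_pos'],o['wrist_force'])
E
```

```text
time: 24.1
tool_pos: [0.6158, 0.1737, 0.0767]
ee_rot: [3.139, -0.004, 1.582]
wrist_force: [-1.7, 3.3, 6.8]
width: 0.0005
[0.61586712 0.17372342 0.07668869] [-1.37989187  4.42793536  7.09105646]
```

View pics/s4z.png

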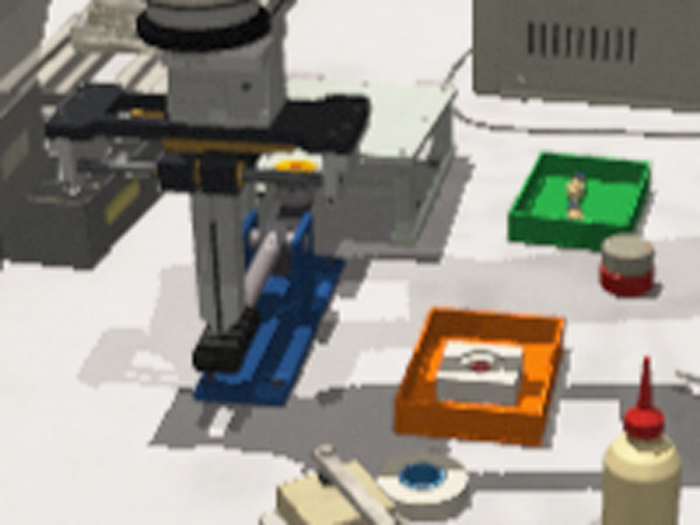

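View pics/w18.png

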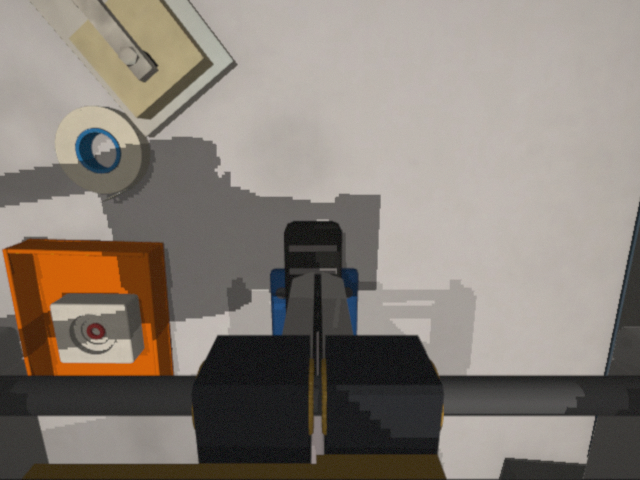

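The grip is pressed to about 0.43 rad and the plate has clearly lifted. I'll continue to the stop.

```bash
python3 -m crank '[{"tx":0.1,"ty":0,"tz":0.4,"twist":0,"grip":0},{"tx":0.1,"ty":0,"tz":0.4,"twist":0,"grip":0},{"tx":0,"ty":0,"tz":0.2,"twist":0,"grip":0},{"tx":0,"ty":0,"tz":0,"twist":0,"grip":0},{"tx":0,"ty":0,"tz":0,"twist":0,"grip":0}]'
```

```text
time: 24.82
tool_pos: [0.616, 0.1739, 0.069]
ee_rot: [3.138, -0.001, 1.581]
wrist_force: [-5.5, -1.1, 15.2]
width: 0.0006
```

At the stop: z 0.069, 15 N. I'll let the handle come up again.

```bash
python3 -m crank '[{"tx":0,"ty":0,"tz":-1,"twist":0,"grip":0},{"tx":-0.2,"ty":0,"tz":-1,"twist":0,"grip":0},{"tx":-0.2,"ty":0,"tz":-1,"twist":0,"grip":0},{"tx":-0.2,"ty":0,"tz":-1,"twist":0,"grip":0},{"tx":-0.2,"ty":0,"tz":-1,"twist":0,"grip":0},{"tx":-0.2,"ty":0,"tz":-1,"twist":0,"grip":0},{"tx":-0.2,"ty":0,"tz":-1,"twist":0,"grip":0},{"tx":0,"ty":0,"tz":-2,"twist":0,"grip":0},{"tx":0,"ty":0,"tz":0,"twist":0,"grip":0},{"tx":0,"ty":0,"tz":0,"twist":0,"grip":0}]'; python3 - <<'E'
from h import *
p=cams.snapshot('side')
f=p['frame'][190:340,200:400,::-1]; cv2.imwrite('pics/s5z.png',cv2.resize(f,None,fx=3.5,fy=3.5,interpolation=cv2.INTER_CUBIC))
w=wrist(); save(w,'w19.png');o=w['obs']; print(o['tool_pos'],o['ee_rot'],o['wrist_force'])
for n,u,z in [('d',(317,400),.065)]: print(onz(w,u,z))
E
```

```text
time: 26.08
tool_pos: [0.6149, 0.1615, 0.1535]
ee_rot: [-3.14, 0.0, 1.581]
wrist_force: [0.2, 1.5, -0.1]
width: 0.0005
[0.61472082 0.1615223  0.15323428] [-3.13915918e+00  2.10248229e-04  1.58098911e+00] [ 0.1073715  -0.1777126  -0.58395428]
[0.61586737 0.03081789 0.065     ]
```

View pics/s5z.png

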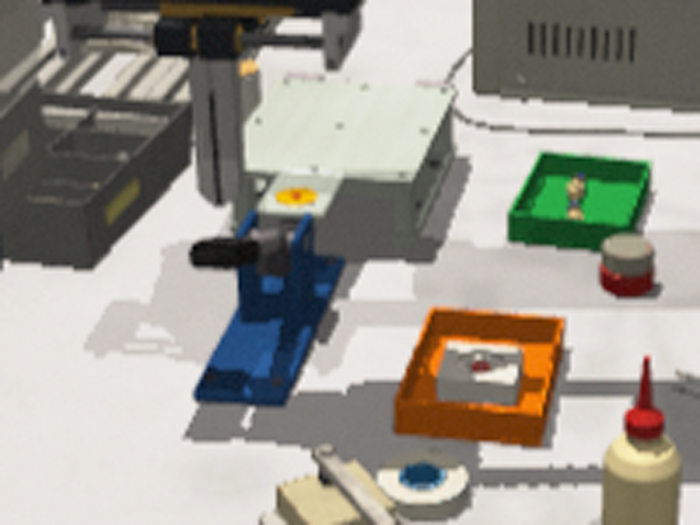

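View pics/w19.png

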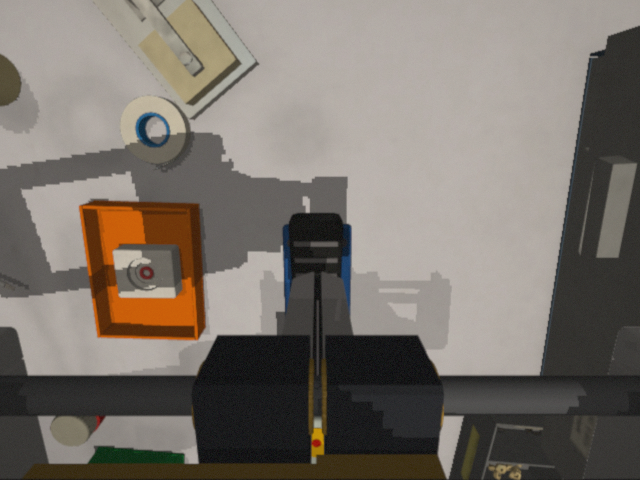

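The handle is fully up, the plate is flat, and the jack base is still at the same pixels (197..287,400). Now the second, final stroke.

```bash
python3 -m crank '[{"tx":0.2,"ty":0,"tz":1.5,"twist":0,"grip":0},{"tx":0.1,"ty":0,"tz":1,"twist":0,"grip":0},{"tx":0,"ty":0,"tz":0.6,"twist":0,"grip":0},{"tx":0.2,"ty":0,"tz":1,"twist":0,"grip":0},{"tx":0.2,"ty":0,"tz":1,"twist":0,"grip":0},{"tx":0.2,"ty":0,"tz":1,"twist":0,"grip":0},{"tx":0.2,"ty":0,"tz":1,"twist":0,"grip":0},{"tx":0.1,"ty":0,"tz":0.8,"twist":0,"grip":0},{"tx":0,"ty":0,"tz":0.4,"twist":0,"grip":0},{"tx":0,"ty":0,"tz":0.4,"twist":0,"grip":0},{"tx":0,"ty":0,"tz":0.2,"twist":0,"grip":0},{"tx":0,"ty":0,"tz":0,"twist":0,"grip":0}]'; python3 -m crank '[{"tx":0,"ty":0,"tz":0,"twist":0,"grip":0}]'
```

```text
time: 27.68
tool_pos: [0.6154, 0.1741, 0.0692]
ee_rot: [3.14, -0.001, 1.581]
wrist_force: [-5.4, 0.2, 12.2]
width: 0.0002
time: 27.8
tool_pos: [0.6154, 0.174, 0.0692]
ee_rot: [3.14, -0.001, 1.581]
wrist_force: [-6.0, 0.0, 11.8]
width: 0.0006
```

```bash
python3 -m crank '[{"tx":0,"ty":0,"tz":0,"twist":0,"grip":0},{"tx":0,"ty":0,"tz":0,"twist":0,"grip":0},{"tx":0,"ty":0,"tz":0,"twist":0,"grip":0},{"tx":0,"ty":0,"tz":0,"twist":0,"grip":0}]'; python3 - <<'E'
from h import *
p=cams.snapshot('side')
f=p['frame'][190:340,200:400,::-1]; cv2.imwrite('pics/s6z.png',cv2.resize(f,None,fx=3.5,fy=3.5,interpolation=cv2.INTER_CUBIC))
q=cams.snapshot('scene'); f=q['frame'][180:340,130:450,::-1]; cv2.imwrite('pics/c6z.png',cv2.resize(f,None,fx=2.5,fy=2.5,interpolation=cv2.INTER_CUBIC))
o=get_obs(); print(o['tool_pos'],o['wrist_force'],np.abs(o['qvel']).max())
# predicted disc position when plate tilted 0.1: 
h=np.array([.6157-.0044,-.0109-.23,.061])
for a in [0,.07,.1]:
    X=[.6157,h[1]+.23*np.cos(a)-.004*np.sin(a),.061+.23*np.sin(a)+.004*np.cos(a)]; print(a,np.round(X,4),(proj(p,X)[0]-[200,190])*3.5,(proj(q,X)[0]-[130,180])*2.5)
E
```

```text
time: 28.3
tool_pos: [0.6154, 0.1741, 0.0692]
ee_rot: [3.14, -0.001, 1.581]
wrist_force: [-6.4, 0.8, 14.3]
width: 0.0003
[0.61540731 0.17409671 0.06918134] [-5.1466241   0.82781594 12.93911257] 0.0018038420817169316
0 [ 0.6157 -0.0109  0.065 ] [294.38920801 195.59616074] [425.45627085 140.91703829]
0.07 [ 0.6157 -0.0117  0.0811] [293.60985536 174.29561596] [426.7029007  123.06057573]
0.1 [ 0.6157 -0.0124  0.0879] [293.39158261 164.93683742] [427.59768609 115.26716904]
```

View pics/s6z.png

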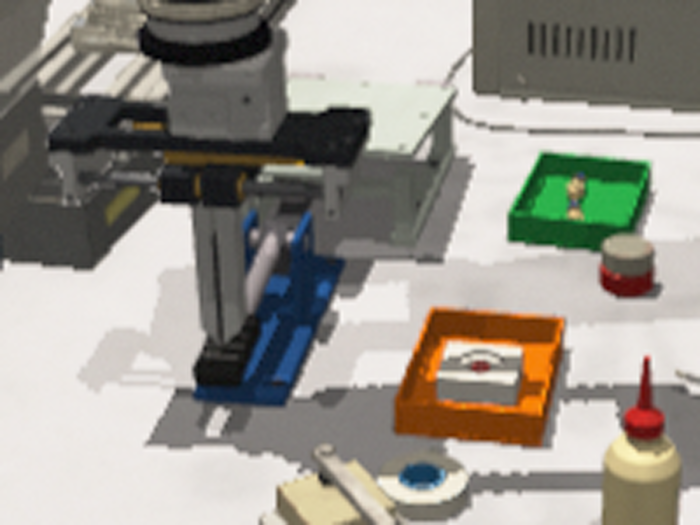

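View pics/c6z.png

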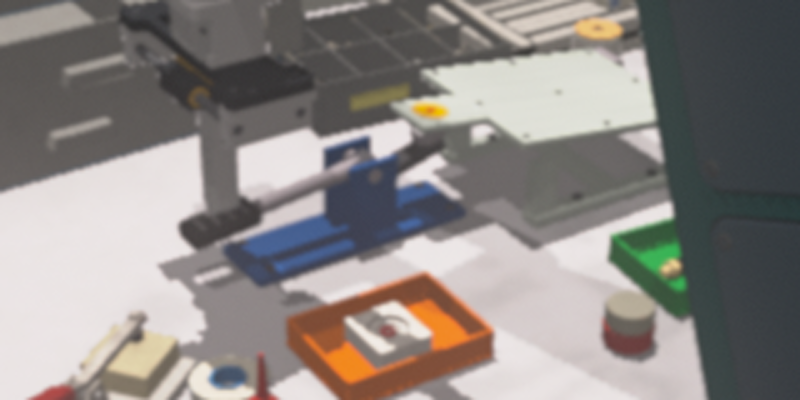

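The scene view shows the disc raised to (430,110), which is about 0.1 rad or more. The jack base is flat, the gripper is clear of the plate, and all the parts are in their bins. I'll hand it in.

```bash
python3 - <<'E'
from h import *
print(ticket.close_job()); o=get_obs(); print(o['time'],o['tool_pos'],o['wrist_force'])
E
```

```text
the job is handed in; nothing more can be done
None
the job is handed in; nothing more can be done
```

I did all the steps in order and handed the job in at about 28 s of the 72 s, with the arm still holding the handle down; the hand-in gives no verdict.

- **Parts:** Both fittings are in the green bin and the aluminium block is in the orange bin, all let go.
- **Jack:** It stands flat on the table. With the handle up, the saddle measured about 1 mm from the pad centre. I didn't measure that again after pumping, but the base showed at the same place in the side view.
- **First stroke:** I pressed the handle to its stop (about 15 N), then let it come right up. The pictures showed the handle up and the plate back down flat.
- **Final hold:** The fingers press the handle at its stop with a steady 12–14 N. The marked disc shows the plate up by a little over 0.1 rad, and the gripper is clear of it.
- **Bystanders:** I never touched the oil bottle, grease pot or tape roll. They look unmoved in the pictures, but I did not measure their positions again.

**Check results:** The first move was refused because the rows had no grip value, which cost no robot motion. The saddle seen from above the jack before I lifted it lay about 3 mm closer to the pivot than the stated 63 mm, so I used the stated length. During the final hold there is also a steady sideways force of 5–6 N, but nothing moved over the last second.

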